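Close plaster mould sets and index them into the bench dryer

ROBOT

A 6-joint arm with a two-finger parallel gripper is mounted at the origin on a cart in front of the work surface, level with it; the furniture and walls round the work are solid. World frame = base frame: x ahead of the robot, y to its left, z up, the work surface at z = 0. Lengths are in m, angles in degrees, forces in N, time in s.
With the tool pointing down it reaches from about 0.325 to 0.775 m from the base axis. Payload 5.5 kg.
Tool frame: the origin (TCP) lies on the centre line of the jaws, within the pads' length; the fingertips stand 25 mm ahead of it and the grasp point (between the pads) lies 6 mm ahead of it; z points along the fingers, y is the line along which they close (so a half turn about z gives the same grasp; the last joint's range is limited). The gripper opens to 88 mm and grips with 3 to 60 N. Pads are 20 mm wide; open, the fingers measure 115 mm over their backs; the gripper's body (75 mm by 178 mm) begins 61 mm behind the grasp point.
Start: joints at [61.553, 5.22, 70.514, -0, 104.267, -3.249], TCP at [0.255, 0.543, 0.22] pointing down, gripper open.
Joint ranges: [-164.24, 164.24], [-49.07, 125.15], [9.68, 141.18], [-86.29, 266.29], [3.28, 154.24], [-151.56, 151.56]. Speed limits (degrees/s): [147.25, 147.25, 172.46, 180, 180, 180].

INTERFACE

Orientations are given as a 3x3 rotation matrix whose columns are the frame's x, y, z axes.
In Python, from plant import arm gives the robot as it stands.
- The arm moves only by the shell command python3 -m creep 'ROWS' [OPENING] [FORCE]. ROWS is JSON, a list of rows, each a list of 2 entries, a list of its own where there are three numbers: the shift along the tool's x, y, z in units of 250 mm (1.0 is 250 mm), then the turn, a rotation vector about the tool's x, y, z in units of 90 degrees (1.0 is 90 degrees). A call has 1 to 10 rows; each row is the pose to reach, as a shift and turn from the pose commanded when the call began, along the tool's axes at that moment; what a row does not reach only later rows make up. A row lasts 1/8 s, in which the tool goes at most 62.5 mm and 10.7 degrees, less where a joint would pass 70% of its speed; a pose out of reach is approached as far as the arm can. A call with a number of a shift or a turn outside -1 to 1 is refused whole. A call with a gripper value outside its range is refused whole. OPENING is the opening, from 0 (shut) to 1 (fully open), set as the call begins (- or left out, the last holds). The fingers move at their own pace and stop on an object; FORCE is the grip in N (left out, the last holds). Time passes only in rows, so rows that repeat a pose let the fingers close. It gives the time, the measured TCP pose, the force, the opening and the grip force at its end, in the units of the state.
- arm.get_obs(): the state, without advancing time (a new reading comes with each control period).
- arm.camera(name): name is "scene" or "top" or "wrist"; returns the picture (480x640x3 uint8, red, green, blue); there is no depth.
- arm.camera_info(name): a dict with "fx", "fy", "cx", "cy" (pixels), "k1" (the pictures are not rectified: a ray, as slopes to the right and down, at radius r is drawn at 1 + k1 r^2 times it, then the intrinsics apply), "view" (4x4, takes a point from world to camera coordinates). Camera axes: x right, y up, looking along -z (the intrinsics and any distortion apply to the point x, -y, -z); pixel columns grow to the right and rows downward; lengths in m; the calibration is good to about 2 mm. A picture is of the moment at which its call begins: read the wrist's pose just before it. camera_info takes no time and is no camera call; for the wrist camera it gives the pose at the moment of the call.
- arm.close_job(): hands the job in; it is judged then, once.
Trained networks look in the newest picture that a camera, given by its name, has taken for a name from the list of things; names that differ only in an ending like _2 or _b are one class to them, and where a whole thing is asked for, a point or a joint stands for the part that bears it (a point fixed in the world has none). Each returns a list of dicts, best first, with "p" (0 to 1); they miss things now and then, are a little off and sometimes report something else, mostly with a low value. They report only what shows in the picture. A call takes as long as a camera call. They do not tell look-alikes from the thing itself.
- arm.spot_in(name, camera): "location" ([row, column] as shares, 0 to 1, of the picture: columns of its width, rows of its height, amid what is visible of it).
- arm.pinpoint(name, camera): "location" ([row, column] as shares, 0 to 1, of the picture: columns of its width, rows of its height: a listed point, or the origin of a listed thing).
The state is a dict: "clock": time; "joints": joint angles; "qvel": joint speeds; "tau": joint torques, N m; "tcp_pos": TCP position; "tool_rot": TCP orientation; "wrist_force": force on the tool from outside, world axes, zero at the start; "torque": the same for the moment, N m; "width": finger opening in m; "finger_force": force on a finger pad.
Only numpy, scipy, OpenCV 4.12 (cv2) and the standard library are available. Lean on these libraries where they do the work, as an engineer would, in place of code of your own. Each camera call takes 0.05 s, during which the arm holds its last target. There are 200 camera calls.

TASK

Put every mould set that has its bottom block on the bench into the dryer to dry closed: with the wheel clicked into a stop, set the bottom in the open front pocket, stack its own middle (red set only) and top squarely on it with the colour marks in line above one another, then turn the wheel by its pegs to the next stop so that the closed set goes under the hood, and go on with the next set, one set to a pocket. When you finish, every such set stands closed under the hood, the wheel rests in a stop with an empty pocket at the front, and nothing else on the bench has been disturbed. A top or middle whose bottom is missing stays on the bench.

Things in the scene. Friction and masses are not known exactly. Their poses are not given: they have to be found in the camera images.
- red_bottom: White plaster bottom block of the red set: 76 mm (own x) by 56 mm (own y), 34 mm high, flat underneath, on top a square tapered boss, 34 mm wide (27 at its tip), 7 mm high. Match mark: a 9 mm red line down its end face at own -x and 15 mm over onto the upper side. Origin: centre of underside, z up. 0.16 kg. May be absent.
- red_middle: White plaster middle block of the red set: 76 mm (own x) by 56 mm (own y), 30 mm high, underneath a 38 mm square recess 10 mm deep that drops over the boss of the block below, on top a boss like the bottom's. Match mark: a 9 mm red line down its end face at own -x and 15 mm over onto the upper side. Origin: centre of underside, z up. 0.14 kg.
- red_middle_mark (a point): The red match mark on red_middle: middle of the marked end face, at half height (38 mm from the block's middle, at its own -x).
- red_top: White plaster top block of the red set: 76 mm (own x) by 56 mm (own y), 28 mm high, a pouring hole on top, underneath a 38 mm square recess 10 mm deep that drops over the boss of the block below. Match mark: a 9 mm red line down its end face at own -x and 15 mm over onto the upper side. Origin: centre of underside, z up. 0.13 kg.
- red_top_mark (a point): The red match mark on red_top: middle of the marked end face, at half height (38 mm from the block's middle, at its own -x).
- blue_bottom: White plaster bottom block of the blue set: 76 mm (own x) by 56 mm (own y), 34 mm high, flat underneath, on top a square tapered boss, 34 mm wide (27 at its tip), 7 mm high. Match mark: a 9 mm blue line down its end face at own -x and 15 mm over onto the upper side. Origin: centre of underside, z up. 0.16 kg. May be absent.
- blue_top: White plaster top block of the blue set: 76 mm (own x) by 56 mm (own y), 28 mm high, a pouring hole on top, underneath a 38 mm square recess 10 mm deep that drops over the boss of the block below. Match mark: a 9 mm blue line down its end face at own -x and 15 mm over onto the upper side. Origin: centre of underside, z up. 0.13 kg.
- blue_top_mark (a point): The blue match mark on blue_top: middle of the marked end face, at half height (38 mm from the block's middle, at its own -x).
- green_bottom: White plaster bottom block of the green set: 76 mm (own x) by 56 mm (own y), 34 mm high, flat underneath, on top a square tapered boss, 34 mm wide (27 at its tip), 7 mm high. Match mark: a 9 mm green line down its end face at own -x and 15 mm over onto the upper side. Origin: centre of underside, z up. 0.16 kg. May be absent.
- green_top: White plaster top block of the green set: 76 mm (own x) by 56 mm (own y), 28 mm high, a pouring hole on top, underneath a 38 mm square recess 10 mm deep that drops over the boss of the block below. Match mark: a 9 mm green line down its end face at own -x and 15 mm over onto the upper side. Origin: centre of underside, z up. 0.13 kg.
- green_top_mark (a point): The green match mark on green_top: middle of the marked end face, at half height (38 mm from the block's middle, at its own -x).
- dryer: Fixed bench dryer: aluminium wheel 370 mm wide, upper side 46 mm above the bench, its rear under a green hood with a window. Origin: on the bench on the wheel's axis; x points from the open front to the back. Hood: front edge 30 mm in front (-x) of the axis, 410 mm wide (own y), 152 mm high (148 clear inside), open in front, closed at sides and back, a blower on its back part.
- wheel (a joint): Wheel angle, rad, growing anticlockwise from above; endless. A sprung roller clicks in every quarter turn (0, +-pi/2, pi ..): then a pocket stands at load_place. Let go within 0.06 rad of a stop, it pulls itself home. About 6 N at a peg takes it out of a stop, 1 to 2 N keeps it turning; it stays where it is left between stops, as it may be at the start.
- load_place (a point): Point fixed on the dryer, level with the wheel's upper side, 122 mm in front (dryer's -x) of the axis: where the centre of the front pocket's floor is when the wheel is in a stop. Only this pocket is open from above; the other three are then under the hood.
- pocket0 (a point): Centre of the floor of a pocket on the wheel, 122 mm from the axis; with the wheel at 0 it stands in front (at load_place). It takes one bottom block, lengthwise along the wheel's radius: 82 mm (radial) by 62 mm between four bent-rod corner stops, 9 mm high with round tops; the middle 55 mm of the long and 35 mm of the short sides is open.
- pocket1 (a point): Centre of the floor of a pocket on the wheel, 122 mm from the axis; with the wheel at 0 it stands at the dryer's -y side (the robot's right). It takes one bottom block, lengthwise along the wheel's radius: 82 mm (radial) by 62 mm between four bent-rod corner stops, 9 mm high with round tops; the middle 55 mm of the long and 35 mm of the short sides is open.
- pocket2 (a point): Centre of the floor of a pocket on the wheel, 122 mm from the axis; with the wheel at 0 it stands at the back. It takes one bottom block, lengthwise along the wheel's radius: 82 mm (radial) by 62 mm between four bent-rod corner stops, 9 mm high with round tops; the middle 55 mm of the long and 35 mm of the short sides is open.
- pocket3 (a point): Centre of the floor of a pocket on the wheel, 122 mm from the axis; with the wheel at 0 it stands at the dryer's +y side (the robot's left). It takes one bottom block, lengthwise along the wheel's radius: 82 mm (radial) by 62 mm between four bent-rod corner stops, 9 mm high with round tops; the middle 55 mm of the long and 35 mm of the short sides is open.
- peg0 (a point): Centre of the top face of one of the wheel's four upright black hand pegs: 22 mm in diameter, 75 mm tall above the wheel, 170 mm from the axis, an eighth of a turn anticlockwise (from above) of pocket0; the other three follow at quarter turns. Take or push a peg to turn the wheel.
- jar_orange: Colour jar with black lid and orange band, 48 mm wide, 58 mm high, a bystander. Origin: centre of its underside.
- glaze_tile: Small glaze test tile lying flat, blue above and cream below, 72 by 50 mm, 10 mm thick, a bystander. Origin: centre of its underside.
There are look-alikes about, which are no part of the job. What is shaped like the red_bottom but purple is not meant.

How it is judged:
By the outcome, as a careful person would: the job done as asked, in the order asked, and still so for the second after the job is handed in, with the robot touching nothing.
Of red_bottom, blue_bottom, green_bottom only 2 to 3 are there at a start; the rules pass over those that are not, and their reading is None.
At some moment in a run one of red_bottom, blue_top, red_top, green_bottom, red_middle, blue_bottom, green_top may be knocked a few centimetres aside while the robot is not near it.
Once in a run the grip may slacken for a moment while it holds something.
It also fails if it takes over 210 s, if anything falls off the work surface, if the arm or the gripper's body presses on something with over 40 N, if the wrist force passes 120 N, or if a joint passes its speed limit or range.

## Working session

There is one attempt and no reset: what is moved stays moved. The work goes in short steps, Python scripts to look and compute and a shell command to move; the robot and the scene stay as the last step left them, time stands still between calls to the robot, and variables do not carry over. Pictures are saved under pics/ and viewed, at most 14 in all, crops included, and the job is handed in when it is done.

```bash
ls; mkdir -p pics; python3 - <<'E'
from plant import arm
import cv2
o=arm.get_obs();print(o['clock'],o['tcp_pos'],o['tool_rot'])
for c in ['scene','top']:
    im=arm.camera(c);cv2.imwrite(f'pics/{c}0.png',im[:,:,::-1])
    i=arm.camera_info(c);print(c,i)
    for n in ['red_bottom','red_middle','red_top','blue_bottom','blue_top','green_bottom','green_top','dryer','load_place','pocket0','peg0','red_middle_mark','red_top_mark','blue_top_mark','green_top_mark','jar_orange','glaze_tile']:
        print(n,[(round(d['p'],2),round(d['location'][1]*640),round(d['location'][0]*480)) for d in arm.pinpoint(n,c)][:4])
E
```

```text
pics
0.0 [0.25531292 0.54263768 0.21891194] [[-9.04839015e-01  4.25752862e-01 -9.25970229e-04]
 [ 4.25753852e-01  9.04837452e-01 -1.68624691e-03]
 [ 1.19928093e-04 -1.92001739e-03 -9.99998150e-01]]
scene {'fx': 568.7493511113593, 'fy': 568.7493511113593, 'cx': 319.6923082144382, 'cy': 242.84272402955094, 'k1': -0.1852710918391081, 'view': array([[-0.68097762, -0.73224054,  0.00965708,  0.3143836 ],
       [ 0.54799928, -0.50079858,  0.66999819, -0.43562858],
       [-0.48576358,  0.46154585,  0.74229992, -1.92410519],
       [ 0.        ,  0.        ,  0.        ,  1.        ]])}
red_bottom [(0.7, 384, 228), (0.65, 411, 253), (0.5, 447, 215)]
red_middle [(0.7, 259, 358)]
red_top [(0.41, 282, 336), (0.19, 241, 258)]
blue_bottom [(0.66, 384, 264), (0.61, 257, 359)]
blue_top [(0.6, 359, 279)]
green_bottom [(0.63, 357, 248), (0.16, 359, 277)]
green_top []
dryer [(0.79, 274, 269)]
load_place [(0.78, 295, 274)]
pocket0 [(0.96, 302, 257), (0.83, 273, 282), (0.74, 242, 257), (0.67, 270, 232)]
peg0 [(0.65, 305, 268), (0.54, 281, 333)]
red_middle_mark [(0.76, 269, 358)]
red_top_mark [(0.34, 26
[... 529 characters left out ...]
.        ]])}
red_bottom [(0.91, 487, 297), (0.83, 395, 260), (0.82, 406, 310)]
red_middle [(0.84, 161, 305)]
red_top [(0.92, 201, 299), (0.22, 262, 251)]
blue_bottom [(0.74, 363, 298), (0.39, 264, 250)]
blue_top [(0.71, 328, 300), (0.21, 434, 238)]
green_bottom [(0.92, 359, 259)]
green_top [(0.64, 156, 269)]
dryer [(0.65, 159, 302), (0.58, 264, 211)]
load_place [(0.78, 262, 252)]
pocket0 [(0.89, 237, 244), (0.88, 290, 235)]
peg0 [(0.84, 264, 268)]
red_middle_mark [(0.72, 164, 316)]
red_top_mark [(0.61, 196, 312)]
blue_top_mark [(0.63, 328, 305), (0.44, 164, 316), (0.41, 236, 243)]
green_top_mark [(0.67, 157, 278)]
jar_orange [(0.69, 171, 235)]
glaze_tile [(0.52, 431, 238), (0.17, 168, 234)]
```

```bash
python3 - <<'E'
import cv2
t=cv2.imread('pics/top0.png')
cv2.imwrite('pics/top0c.png',cv2.resize(t[160:340,110:520],(800,351),interpolation=cv2.INTER_CUBIC))
s=cv2.imread('pics/scene0.png')
cv2.imwrite('pics/scene0c.png',cv2.resize(s[170:410,190:500],(775,600),interpolation=cv2.INTER_CUBIC))
E
```

```text
(no output)
```

View pics/top0c.png

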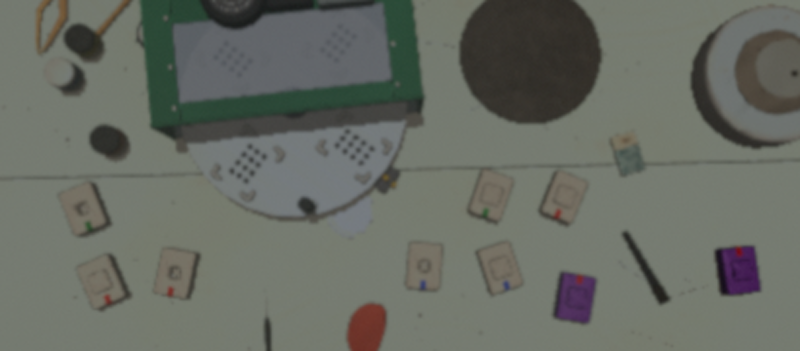

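View pics/scene0c.png

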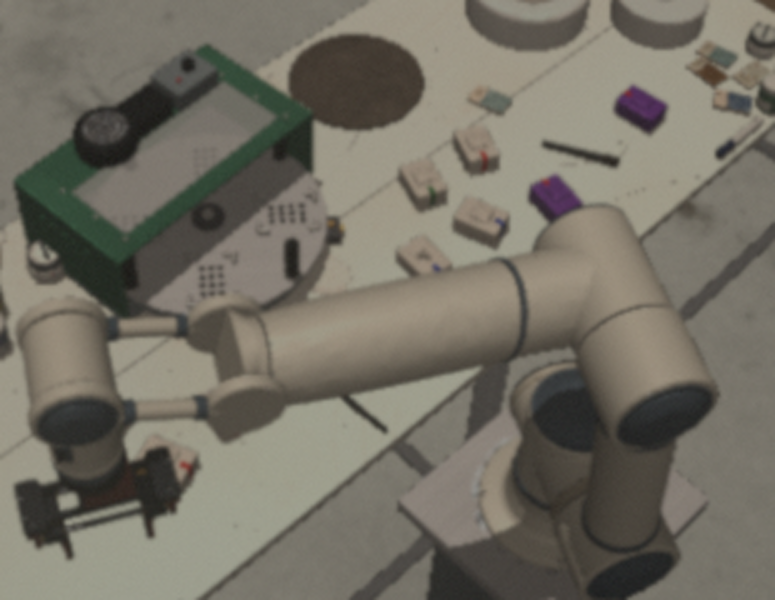

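The top view shows three bottoms: green (crop 490,195), red (565,195) and blue (500,267). The tops are blue (425,265), green (83,208) and red (177,272), with the red middle at (102,280). Every mark points towards the robot. The two purple blocks are look-alikes. A peg stands at the wheel's front (308,205), so the wheel sits between stops. The scene view agrees with this.

```bash
cat > h.py <<'E'
import numpy as np, cv2, sys
from scipy.optimize import minimize, least_squares
from plant import arm
H=dict(bottom=.034,middle=.030,top=.028)
def proj(P,i):
    P=np.atleast_2d(P); c=P@i['view'][:3,:3].T+i['view'][:3,3]
    u,v=c[:,0]/-c[:,2],-c[:,1]/-c[:,2]; f=1+i['k1']*(u*u+v*v)
    return np.c_[i['fx']*u*f+i['cx'],i['fy']*v*f+i['cy']]
def unproj(px,z,i):
    K=np.array([[i['fx'],0,i['cx']],[0,i['fy'],i['cy']],[0,0,1]])
    n=cv2.undistortPoints(np.array([[px]],float),K,np.array([i['k1'],0,0,0]))[0,0]
    R,t=i['view'][:3,:3],i['view'][:3,3]
    d=R.T@np.array([n[0],-n[1],-1]); o=-R.T@t
    return o+d*(z-o[2])/d[2]
def snap(cam,save=None):
    i=arm.camera_info(cam); im=arm.camera(cam)
    if save: cv2.imwrite('pics/%s.png'%save,im[:,:,::-1])
    return im,i
def find(name,cam,i,z,how='pinpoint'):
    return [(round(d['p'],2),unproj((d['location'][1]*640,d['location'][0]*480),z,i)) for d in getattr(arm,how)(name,cam)]
def marks(im,i,col,z):
    """centroids of coloured mark blobs on plane z"""
    f=cv2.GaussianBlur(im,(0,0),.8).astype(float); r,g,b=f[...,0],f[...,1],f[...,2]
    s=f.sum(2)+1
    m={'red':(r-np.maximum(g,b))/s>.2,'blue':(b-r)/s>.12,'green':((g-r)/s>.08)&((g-b)/s>.02)}[col]
    n,l,st,c=cv2.connectedComponentsWithStats(m.astype(np.uint8))
    return [(int(st[k,4]),unproj(c[k],z,i)) for k in range(1,n) if st[k,4]>=6]
def fit(im,i,x,y,th,h,z0=0,spread=.012):
    """block outline fit: th = direction (deg) from the block's centre to its mark"""
    g=cv2.GaussianBlur(im,(0,0),1.).astype(np.float32).mean(2)
    gx,gy=cv2.Sobel(g,cv2.CV_32F,1,0),cv2.Sobel(g,cv2.CV_32F,0,1)
    t=np.linspace(-.92,.92,40); a,b=.038,.028
    top=np.r_[np.c_[0*t+a,t*b],np.c_[0*t-a,t*b],np.c_[t*a,0*t+b],np.c_[t*a,0*t-b]]
    def sc(p):
        c,s=np.cos(p[2]),np.sin(p[2]); R=np.array([[c,-s],[s,c]])
        w=np.c_[top@R.T+p[:2],np.full(len(top),z0+h)]
        q=proj(w,i).astype(np.float32)
        d=np.zeros_like(q)
        for k in range(4):
            e=q[k*40+39]-q[k*40]; e/=np.linalg.norm(e)+1e-9; d[k*40:k*40+40]=(-e[1],e[0])
        sx=cv2.remap(gx,q[:,0],q[:,1],cv2.INTER_LINEAR).ravel(); sy=cv2.remap(gy,q[:,0],q[:,1],cv2.INTER_LINEAR).ravel()
        v=(sx*d[:,0]+sy*d[:,1]).reshape(4,40)
        return -np.sum(np.abs(v.mean(1))**.7)
    best=None
    for dx in np.arange(-spread,spread+.001,.003):
      for dy in np.arange(-spread,spread+.001,.003):
        for dt in np.radians(np.arange(-20,21,4)):
            p=(x+dx,y+dy,np.radians(th)+dt); v=sc(p)
            if best is None or v<best[0]: best=(v,p)
    r=minimize(sc,best[1],method='Nelder-Mead',options=dict(initial_simplex=[np.add(best[1],e) for e in ([0,0,0],[.002,0,0],[0,.002,0],[0,0,.04])]))
    return r.x[0],r.x[1],np.degrees(r.x[2]),-r.fun
def draw(im,i,x,y,th,h,z0=0):
    c,s=np.cos(np.radians(th)),np.sin(np.radians(th)); R=np.array([[c,-s],[s,c]])
    q=np.array([[.038,.028],[-.038,.028],[-.038,-.028],[.038,-.028]])@R.T+[x,y]
    cv2.polylines(im,[np.round(proj(np.c_[q,[z0+h]*4],i)).astype(int)],True,(255,0,255),1)
def rel(x,y,z,th,o=None):
    """shift/turn in move units to bring TCP to x,y,z with tool x axis at th deg, pointing down"""
    o=o or arm.get_obs(); R=np.array(o['tool_rot']); c,s=np.cos(np.radians(th)),np.sin(np.radians(th))
    T=np.array([[c,s,0],[s,-c,0],[0,0,-1]])
    sh=R.T@(np.array([x,y,z])-o['tcp_pos'])/.25
    tu=cv2.Rodrigues(R.T@T)[0].ravel()/np.radians(90)
    print('rel',np.round(sh,3).tolist(),np.round(tu,3).tolist(),'dist mm',round(np.linalg.norm(sh)*250),'deg',round(np.linalg.norm(tu)*90))
E
python3 - <<'E'
from h import *
im,i=snap('top')
z={'b':.034,'m':.03,'t':.028}
init={'red_bottom':(395,260),'green_bottom':(359,259),'blue_bottom':(363,298),'blue_top':(328,300),'green_top':(156,269),'red_top':(201,299),'red_middle':(161,305)}
o=im.copy()
for c in ['red','green','blue']:
    print(c,[(a,p[:2].round(3).tolist()) for a,p in marks(im,i,c,.03)])
for n,px in init.items():
    h=H[n.split('_')[1]]
    p=unproj(px,h,i); f=fit(im,i,p[0],p[1],180,h); print(n,p[:2].round(3),np.round(f,4)); draw(o,i,*f[:3],h)
# dryer: wheel rim front arc circle + hood edge
for n,zz in [('load_place',.046),('pocket0',.046),('peg0',.121),('dryer',0)]:
    print(n,[(a,p[:2].round(3).tolist()) for a,p in find(n,'top',i,zz)])
for px in [(152/1.951+110,126/1.951+160),(422/1.951+110,99/1.951+160)]: print('hood corner',unproj(px,.152,i).round(3))
g=cv2.GaussianBlur(im,(0,0),1.).astype(np.float32).mean(2)
gx,gy=cv2.Sobel(g,cv2.CV_32F,1,0),cv2.Sobel(g,cv2.CV_32F,0,1); G=np.hypot(gx,gy)
p0=unproj((262,252),.046,i)[:2]+[.122,0]
a=np.radians(np.arange(125,236,2))
def sc(p):
    q=proj(np.c_[p[0]+.185*np.cos(a),p[1]+.185*np.sin(a),0*a+.046],i).astype(np.float32)
    return -cv2.remap(G,q[:,0],q[:,1],cv2.INTER_LINEAR).mean()
b=min((sc(p0+[dx,dy]),dx,dy) for dx in np.arange(-.04,.041,.002) for dy in np.arange(-.04,.041,.002)); ax=p0+[b[1],b[2]]
r=minimize(sc,ax,method='Nelder-Mead',options=dict(initial_simplex=[ax,ax+[.002,0],ax+[0,.002]]))
print('axis',r.x,-r.fun)
q=proj(np.c_[r.x[0]+.185*np.cos(a),r.x[1]+.185*np.sin(a),0*a+.046],i);cv2.polylines(o,[np.round(q).astype(int)],False,(255,0,255),1)
cv2.imwrite('pics/fit0.png',cv2.convertScaleAbs(cv2.resize(o[160:340,110:520],(800,351),interpolation=cv2.INTER_CUBIC),alpha=1.6)[:,:,::-1])
ob=arm.get_obs(); 
E
```

```text
red [(340, [0.682, -1.072]), (183, [0.674, 0.693]), (11, [0.423, -0.669]), (6, [0.383, -0.408]), (355, [0.311, -0.062]), (227, [0.2, 0.691])]
green [(4288, [0.781, 0.082]), (159, [0.459, 0.819])]
blue [(96, [1.109, 0.863]), (14, [0.898, -1.076]), (508, [0.817, -1.053]), (12, [0.823, -1.08]), (50, [0.461, 0.838]), (13, [0.286, -0.813]), (20, [0.241, -0.703]), (45, [0.225, 0.826])]
red_bottom [ 0.519 -0.376] [  0.5133  -0.3818 154.8773  52.398 ]
green_bottom [ 0.525 -0.262] [  0.5183  -0.2644 158.7773  50.5191]
blue_bottom [ 0.402 -0.27 ] [  0.4045  -0.2765 196.4826  42.7164]
blue_top [ 0.398 -0.16 ] [ 4.097000e-01 -1.569000e-01  1.723212e+02  3.812170e+01]
green_top [0.509 0.378] [  0.5131   0.3805 201.0146  58.6341]
red_top [0.411 0.238] [  0.4112   0.2462 167.872   53.5969]
red_middle [0.396 0.36 ] [  0.3926   0.3598 204.0908  60.3201]
load_place [(0.85, [0.556, 0.034])]
pocket0 [(0.96, [0.582, 0.13]), (0.71, [0.597, -0.054]), (0.51, [0.37, 0.34])]
peg0 [(0.79, [0.508, 0.023])]
dryer [(0.93, [0.676, 0.048])]
hood corner [0.629 0.247 0.152]
hood corner [ 0.662 -0.157  0.152]
axis [0.68180839 0.04759939] 66.60749053955078
```

View pics/fit0.png

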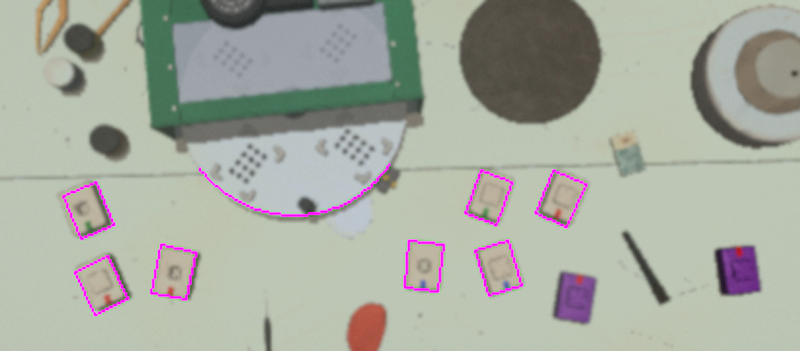

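The fitted outlines lie on all seven blocks. The wheel's axis is at about (0.682, 0.048), the dryer is turned about 4.7°, and the front peg is near (0.51, 0.024). I'll move over the wheel and refine with the wrist camera.

```bash
python3 -c "
from h import *
rel(.47,.30,.25,184)
rel(.47,.03,.25,184)"
```

```text
rel [-1.19, -0.514, -0.12] [0.0, 0.0, -0.324] dist mm 325 deg 29
rel [-1.65, -1.491, -0.12] [0.0, 0.0, -0.324] dist mm 557 deg 29
```

```bash
python3 -m creep '[[[-0.82,-0.75,-0.12],[0,0,-0.324]],[[-0.82,-0.75,-0.12],[0,0,-0.324]],[[-0.82,-0.75,-0.12],[0,0,-0.324]],[[-0.82,-0.75,-0.12],[0,0,-0.324]],[[-0.82,-0.75,-0.12],[0,0,-0.324]],[[-0.82,-0.75,-0.12],[0,0,-0.324]]]'; python3 -c "
from h import *
rel(.47,.03,.25,184)"
```

```text
clock: 2.8
tcp_pos: [0.362, 0.2845, 0.2508]
tool_rot: [[-0.998, -0.065, 0.002], [-0.065, 0.998, 0.001], [-0.002, 0.001, -1.0]]
wrist_force: [-0.4, -0.2, -0.0]
width: 0.0882
finger_force: 0.0
rel [-0.365, -1.044, 0.003] [0.0, 0.001, -0.003] dist mm 276 deg 0
```

```bash
python3 -m creep '[[[-0.36,-1,0],[0,0,0]],[[-0.36,-1,0],[0,0,0]],[[-0.36,-1,0],[0,0,0]],[[-0.36,-1,0],[0,0,0]],[[-0.36,-1,0],[0,0,0]],[[-0.36,-1,0],[0,0,0]]]' | head -2; python3 - <<'E'
from h import *
print(arm.get_obs()['tcp_pos'])
im,i=snap('wrist','w1')
for n,zz in [('load_place',.046),('pocket0',.046),('peg0',.121)]:
    print(n,[(a,p[:2].round(3).tolist()) for a,p in find(n,'wrist',i,zz)])
ax=np.array([.682,.048]); 
for a in range(100,260,2):
    for r,zz in((.185,.046),):
        q=proj([ax[0]+r*np.cos(np.radians(a)),ax[1]+r*np.sin(np.radians(a)),zz],i)[0]
        cv2.circle(im,tuple(int(v) for v in np.round(q)),1,(255,0,255),-1)
q=proj([.508,.023,.121],i)[0]; cv2.circle(im,tuple(int(v) for v in np.round(q)),4,(255,255,0),1)
cv2.imwrite('pics/w1o.png',cv2.convertScaleAbs(im,alpha=1.4)[:,:,::-1])
E
```

```text
clock: 3.55
tcp_pos: [0.4683, 0.0433, 0.2496]
[0.46831286 0.04331775 0.24958731]
load_place [(0.95, [0.553, 0.037]), (0.6, [0.406, -0.139])]
pocket0 [(0.93, [0.606, -0.049]), (0.92, [0.752, 0.143]), (0.78, [0.58, 0.125])]
peg0 [(0.57, [0.509, 0.025])]
```

View pics/w1o.png

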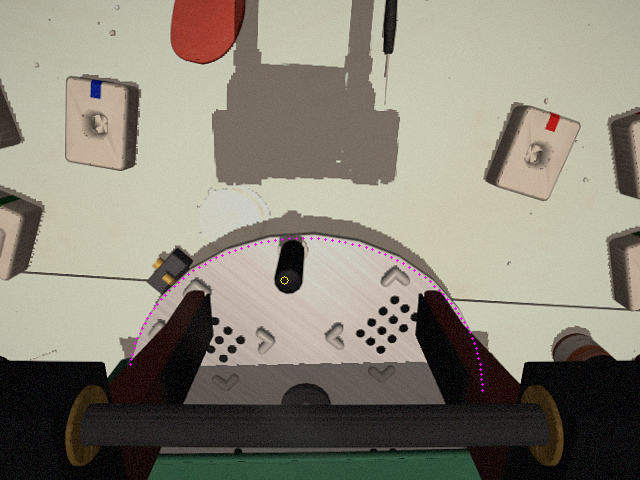

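The wrist view is sharp. The rim overlay matches, and the peg top is at pixel (288,282), about (0.509, 0.025). I'll grasp this peg and work out the arc to the next stop, turning anticlockwise.

```bash
python3 - <<'E'
from h import *
rel(.509,.025,.107,184)
ax=np.array([.682,.048]); o=arm.get_obs();R=o['tool_rot']
p0=ax+.170*np.array([np.cos(np.radians(187.7)),np.sin(np.radians(187.7))])
for a in [193,199,205,211,217,223,229.7]:
    p=ax+.170*np.array([np.cos(np.radians(a)),np.sin(np.radians(a))]); print(a,(R.T@np.r_[p-p0,0]/.25).round(3))
E
```

```text
rel [-0.158, -0.09, 0.573] [0.0, 0.0, 0.001] dist mm 150 deg 0
193 [-0.007 -0.063 -0.   ]
199 [-0.021 -0.132 -0.   ]
205 [-0.043 -0.2   -0.   ]
211 [-0.072 -0.265 -0.   ]
217 [-0.108 -0.327 -0.   ]
223 [-0.149 -0.384 -0.   ]
229.7 [-0.203 -0.443 -0.   ]
```

```bash
python3 -m creep '[[[-0.158,-0.09,0.1],[0,0,0]],[[-0.158,-0.09,0.2],[0,0,0]],[[-0.158,-0.09,0.4],[0,0,0]],[[-0.158,-0.09,0.573],[0,0,0]],[[-0.158,-0.09,0.573],[0,0,0]]]'
python3 -m creep '[[[0,0,0],[0,0,0]],[[0,0,0],[0,0,0]],[[0,0,0],[0,0,0]],[[0,0,0],[0,0,0]],[[0,0,0],[0,0,0]]]' 0 30
```

```text
clock: 4.38
tcp_pos: [0.5066, 0.0245, 0.1031]
tool_rot: [[-0.997, -0.071, -0.007], [-0.071, 0.997, 0.0], [0.007, 0.001, -1.0]]
wrist_force: [-0.2, -0.1, 0.6]
width: 0.0878
finger_force: 0.0
clock: 5.0
tcp_pos: [0.5092, 0.023, 0.107]
tool_rot: [[-0.998, -0.069, 0.0], [-0.069, 0.998, 0.0], [-0.0, -0.0, -1.0]]
wrist_force: [0.5, -0.5, 0.7]
width: 0.0411
finger_force: 0.0
```

```bash
python3 -m creep '[[[-0.007,-0.063,0],[0,0,0]],[[-0.021,-0.132,0],[0,0,0]],[[-0.043,-0.2,0],[0,0,0]],[[-0.072,-0.265,0],[0,0,0]],[[-0.108,-0.327,0],[0,0,0]],[[-0.149,-0.384,0],[0,0,0]],[[-0.203,-0.443,0],[0,0,0]],[[-0.203,-0.443,0],[0,0,0]],[[-0.203,-0.443,0],[0,0,0]]]'
```

```text
clock: 6.12
tcp_pos: [0.5681, -0.0846, 0.107]
tool_rot: [[-0.998, -0.068, 0.001], [-0.068, 0.998, -0.001], [-0.001, -0.001, -1.0]]
wrist_force: [1.9, 0.2, 1.5]
width: 0.0214
finger_force: 30.0
```

```bash
python3 -m creep '[[[0,0,0],[0,0,0]],[[0,0,0],[0,0,0]],[[0,0,0],[0,0,0]],[[0,0,-0.2],[0,0,0]],[[0,0,-0.4],[0,0,0]],[[0.2,0.2,-0.57],[0,0,0]],[[0.4,0.45,-0.57],[0,0,0]],[[0.4,0.45,-0.57],[0,0,0]],[[0.4,0.45,-0.57],[0,0,0]]]' 1 | head -2; python3 - <<'E'
from h import *
im,i=snap('wrist','w2')
for n,zz in [('load_place',.046),('pocket0',.046),('peg0',.121)]:
    print(n,[(a,p[:2].round(3).tolist()) for a,p in find(n,'wrist',i,zz)])
o=arm.get_obs();print(o['tcp_pos'])
ax=np.array([.682,.048]);e=np.array([.9967,.0814]);n=np.array([-e[1],e[0]])
L=ax-.122*e
for s in [(.041,.031),(-.041,.031),(-.041,-.031),(.041,-.031)]:
    q=proj(np.r_[L+s[0]*e+s[1]*n,.055],i)[0].round().astype(int); cv2.circle(im,tuple(map(int,q)),3,(255,0,255),1)
for s in (1,-1):
    q=proj(np.r_[ax+.12*(-e+s*n),.121],i)[0].round().astype(int); cv2.circle(im,tuple(map(int,q)),3,(255,0,0),1)
cv2.imwrite('pics/w2o.png',cv2.convertScaleAbs(im,alpha=1.4)[:,:,::-1])
E
```

```text
clock: 7.25
tcp_pos: [0.459, 0.0227, 0.2506]
load_place [(0.79, [0.556, 0.039])]
pocket0 [(0.91, [0.692, -0.071]), (0.73, [0.667, 0.166]), (0.71, [0.556, 0.037])]
peg0 [(0.62, [0.589, 0.037])]
[0.46026077 0.02077258 0.24864599]
```

View pics/w2o.png

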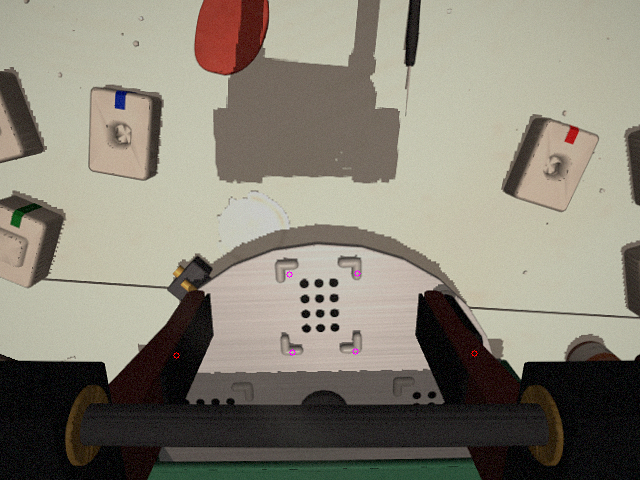

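Now one pocket stands squarely at the front, with its stops around (278–360, 258–353). My predicted corners sit a few px low, so I'll measure the pocket from its hole pattern and stops.

```bash
cat >> h.py <<'E'
def holes(im,i,L=(.556,.038)):
    """centre and directions of the 3x4 hole pattern of the front pocket"""
    g=cv2.cvtColor(im,cv2.COLOR_RGB2GRAY); u,v=proj([L[0],L[1],.046],i)[0]
    x0,y0=int(u-45),int(v-50); c=g[y0:y0+100,x0:x0+90]
    n,l,st,ce=cv2.connectedComponentsWithStats((c<.45*np.median(c)).astype(np.uint8))
    P=np.array([unproj(ce[k]+[x0,y0],.046,i)[:2] for k in range(1,n) if 20<st[k,4]<130])
    P=P[np.hypot(*(P-np.median(P,0)).T)<.035]
    (cx,cy),s,a=cv2.minAreaRect((P*1e4).astype(np.float32)); 
    U,S,V=np.linalg.svd(P-P.mean(0)); d=V[0]*np.sign(V[0][0])
    return len(P),P.mean(0),np.degrees(np.arctan2(d[1],d[0])),s
E
python3 - <<'E'
from h import *
im=cv2.imread('pics/w2.png')[:,:,::-1].copy();i=arm.camera_info('wrist')
n,c,a,s=holes(im,i);print(n,c,a,s)
for px in [(276,260),(360,258),(284,353),(361,352)]: print(unproj(px,.052,i).round(4))
for n,p in {'green_bottom':(.518,-.264,159),'blue_top':(.41,-.157,172),'red_top':(.411,.246,168),'blue_bottom':(.4045,-.2765,196)}.items():
    print(n,np.round(fit(im,i,*p,H[n.split('_')[1]]),4))
E
python3 -c "
import cv2;m=cv2.imread('pics/w2.png')[240:370,250:390];cv2.imwrite('pics/w2c.png',cv2.resize(m,None,fx=4,fy=4,interpolation=cv2.INTER_CUBIC))"
```

```text
12 [0.55596512 0.03168858] 6.380231690436058 (476.769287109375, 279.1828308105469)
[ 0.5099 -0.0113  0.052 ]
[0.5028 0.0648 0.052 ]
[6.067e-01 4.000e-04 5.200e-02]
[0.6004 0.0758 0.052 ]
green_bottom [  0.5118  -0.2522 158.8532  69.0959]
blue_top [ 4.072000e-01 -1.500000e-01  1.736954e+02  8.536110e+01]
red_top [  0.4106   0.2392 167.5111 100.2214]
blue_bottom [  0.4046  -0.2801 196.7094  43.7165]
```

View pics/w2c.png

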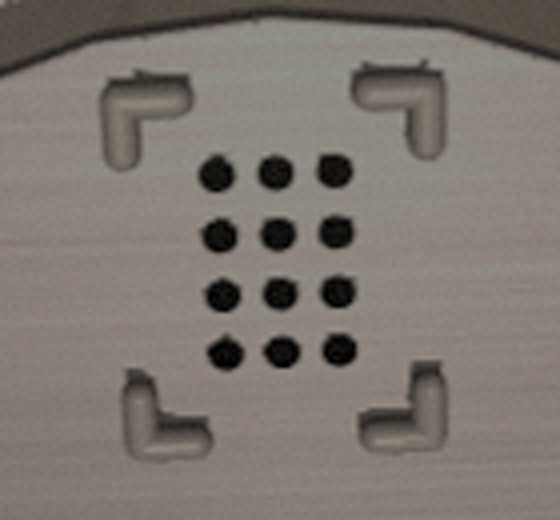

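The crop shows the pocket's four corner stops and the 3×4 holes clearly. The arm was still settling when I took that picture, so I'll measure again at rest and then plan the way to red_bottom.

```bash
python3 - <<'E'
from h import *
im,i=snap('wrist','w3'); print(arm.get_obs()['tcp_pos'],holes(im,i))
for n,p in {'green_bottom':(.512,-.254,159),'blue_top':(.41,-.157,172),'red_top':(.411,.246,168)}.items():
    print(n,np.round(fit(im,i,*p,H[n.split('_')[1]]),4))
# where does the tcp project?
print('tcp axis px',proj([[.4603,.0208,.0],[.4603,.0208,.034]],i))
c=-i['view'][:3,:3].T@i['view'][:3,3]; print('cam',c)
rel(.40,-.22,.25,186)
E
```

```text
[0.46028848 0.02068605 0.24853843] (12, array([0.556545 , 0.0344215]), np.float64(6.526467013234011), (480.828369140625, 281.2894287109375))
green_bottom [  0.5129  -0.251  159.4205  71.4262]
blue_top [ 4.092000e-01 -1.572000e-01  1.745472e+02  9.097260e+01]
red_top [  0.4095   0.2425 167.7236 103.2792]
tcp axis px [[314.8217517  197.22676458]
 [314.87746788 204.73728485]]
cam [0.37546544 0.01436248 0.41330726]
rel [0.306, -0.944, -0.005] [-0.0, -0.001, -0.023] dist mm 248 deg 2
```

```bash
python3 -m creep '[[[-0.1,-0.95,0],[0,0,0]],[[-0.1,-0.95,0],[0,0,0]],[[-0.1,-0.95,0],[0,0,0]],[[-0.1,-0.95,0],[0,0,0]],[[-0.1,-0.95,0],[0,0,0]]]' | head -2; python3 -c "
from h import *
rel(.5,-.375,.25,156)"
```

```text
clock: 8.12
tcp_pos: [0.5009, -0.2177, 0.247]
rel [0.043, -0.628, -0.013] [0.0, -0.002, 0.307] dist mm 157 deg 28
```

```bash
python3 -m creep '[[[0.04,-0.62,0],[0,0,0.307]],[[0.04,-0.62,0],[0,0,0.307]],[[0.04,-0.62,0],[0,0,0.307]],[[0.04,-0.62,0],[0,0,0.307]],[[0.04,-0.62,0],[0,0,0.307]],[[0.04,-0.62,0],[0,0,0.307]]]' | head -2; python3 - <<'E'
from h import *
im,i=snap('wrist','w4'); o=arm.get_obs(); print(o['tcp_pos'])
f=fit(im,i,.513,-.38,155,.034); print('red_bottom',np.round(f,4))
f2=fit(im,i,.518,-.256,159,.034); print('green_bottom',np.round(f2,4))
print([(a,p.round(3).tolist()) for a,p in marks(im,i,'red',.034)])
print([(a,p.round(3).tolist()) for a,p in find('red_bottom','wrist',i,0)])
rel(f[0],f[1],.02,f[2]); rel(f[0],f[1],.25,f[2])
for ff in (f,f2): draw(im,i,*ff[:3],.034)
cv2.imwrite('pics/w4o.png',im[:,:,::-1])
E
```

```text
clock: 8.88
tcp_pos: [0.5024, -0.3677, 0.2498]
[ 0.50240275 -0.36778202  0.24990276]
red_bottom [  0.5162  -0.3892 154.6462  93.9378]
green_bottom [  0.5196  -0.2689 159.5313  94.626 ]
[(223, [0.383, -0.407, 0.034]), (208, [0.486, -0.375, 0.034]), (68, [0.425, -0.665, 0.034]), (88, [0.54, -0.513, 0.034]), (3646, [0.721, -0.281, 0.034]), (6, [0.545, -0.528, 0.034]), (2936, [0.595, -0.603, 0.034]), (7, [0.561, -0.538, 0.034]), (19, [0.792, -0.119, 0.034]), (885, [0.699, -0.676, 0.034]), (894, [0.861, -0.304, 0.034])]
[(0.94, [0.388, -0.67, 0.0]), (0.73, [0.35, -0.405, 0.0]), (0.62, [0.518, -0.391, 0.0])]
rel [-0.084, -0.056, 0.92] [-0.0, 0.0, 0.02] dist mm 231 deg 2
rel [-0.085, -0.056, -0.0] [-0.0, 0.0, 0.02] dist mm 25 deg 2
```

View pics/w4o.png

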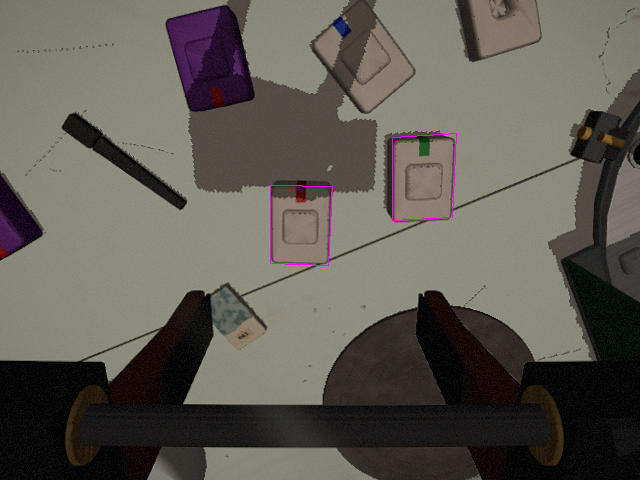

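The outlines fit red_bottom (centre px 301,225) and green_bottom (424,178) very well. Now the grasp.

```bash
python3 -m creep '[[[-0.085,-0.056,0.15],[0,0,0.02]],[[-0.085,-0.056,0.4],[0,0,0.02]],[[-0.085,-0.056,0.65],[0,0,0.02]],[[-0.085,-0.056,0.8],[0,0,0.02]],[[-0.085,-0.056,0.872],[0,0,0.02]],[[-0.085,-0.056,0.872],[0,0,0.02]]]' 
python3 -m creep '[[[0,0,0],[0,0,0]],[[0,0,0],[0,0,0]],[[0,0,0],[0,0,0]],[[0,0,0],[0,0,0]],[[0,0,0],[0,0,0]],[[0,0,0],[0,0,0]]]' 0 35 
python3 -c "
from h import *
rel(.54,-.22,.20,170);rel(.5565,.0344,.20,186.5)"
```

```text
clock: 9.72
tcp_pos: [0.5157, -0.3898, 0.0308]
tool_rot: [[-0.903, 0.429, -0.001], [0.429, 0.903, 0.001], [0.001, 0.0, -1.0]]
wrist_force: [0.4, -0.7, 0.4]
width: 0.0874
finger_force: 0.0
clock: 10.48
tcp_pos: [0.5162, -0.3903, 0.0318]
tool_rot: [[-0.903, 0.43, 0.001], [0.43, 0.903, 0.0], [-0.001, 0.001, -1.0]]
wrist_force: [0.7, 0.9, 3.5]
width: 0.0323
finger_force: 34.5
rel [0.206, 0.656, -0.673] [0.0, 0.001, -0.172] dist mm 241 deg 15
rel [0.584, 1.603, -0.673] [0.0, 0.001, -0.355] dist mm 459 deg 32
```

The width is 32 mm instead of 56, so I'll look before lifting.

```bash
python3 - <<'E'
from h import *
print(arm.get_obs()['width'])
im,i=snap('wrist','w5'); cv2.imwrite('pics/w5o.png',cv2.convertScaleAbs(im,alpha=1.4)[:,:,::-1])
t,j=snap('top','t5'); o=cv2.resize(t[200:330,300:480],None,fx=4,fy=4,interpolation=cv2.INTER_CUBIC);cv2.imwrite('pics/t5o.png',cv2.convertScaleAbs(o,alpha=1.6)[:,:,::-1])
E
```

```text
0.032284896165893986
```

View pics/w5o.png

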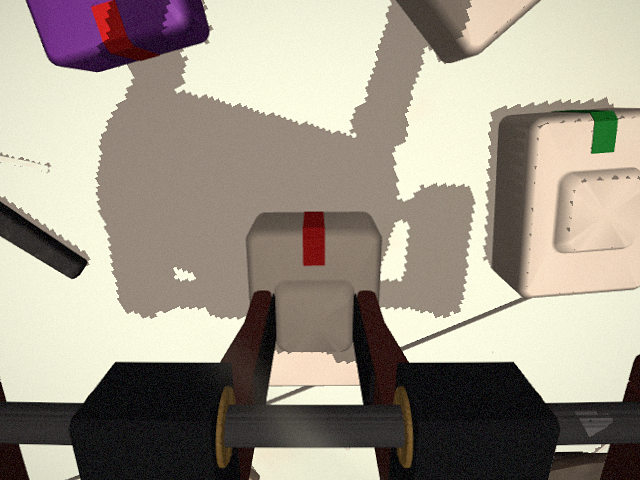

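```bash
python3 - <<'E'
from h import *
i=arm.camera_info('wrist');o=arm.get_obs();R=o['tool_rot'];p=o['tcp_pos']
for zz in (-.02,0,.006,.025):
  for x in (-.01,.01): print(zz,x,proj([p+R@[x,s*.0162,zz] for s in(-1,1)],i).round().tolist())
c,s=np.cos(np.radians(154.6)),np.sin(np.radians(154.6));Q=np.array([[c,-s],[s,c]])
for h,a,b in((.034,.038,.028),(.034,.017,.017),(.041,.0135,.0135)): print(h,proj([np.r_[Q@[sx*a,sy*b]+[.5162,-.3892],h] for sx,sy in((1,1),(1,-1),(-1,1),(-1,-1))],i).round().tolist())
E
```

```text
-0.02 -0.01 [[276.0, 359.0], [358.0, 359.0]]
-0.02 0.01 [[274.0, 313.0], [359.0, 313.0]]
0 -0.01 [[280.0, 333.0], [353.0, 333.0]]
0 0.01 [[278.0, 292.0], [355.0, 292.0]]
0.006 -0.01 [[281.0, 326.0], [352.0, 326.0]]
0.006 0.01 [[280.0, 286.0], [353.0, 286.0]]
0.025 -0.01 [[284.0, 307.0], [349.0, 307.0]]
0.025 0.01 [[283.0, 270.0], [350.0, 270.0]]
0.034 [[249.0, 229.0], [389.0, 228.0], [257.0, 389.0], [380.0, 389.0]]
0.034 [[278.0, 277.0], [360.0, 277.0], [280.0, 349.0], [357.0, 349.0]]
0.041 [[285.0, 292.0], [353.0, 292.0], [287.0, 351.0], [351.0, 350.0]]
```

The block hasn't moved. The fingers slid over its rounded edge onto the boss, so by picture and force the fingertips sit near TCP height rather than 25 mm lower. I'll open and feel downward in small steps.

```bash
python3 -m creep '[[[0,0,-0.02],[0,0,0]],[[0,0,-0.02],[0,0,0]],[[0,0,-0.02],[0,0,0]],[[0,0,-0.02],[0,0,0]],[[0,0,-0.02],[0,0,0]],[[0,0,0],[0,0,0]],[[0,0,0.016],[0,0,0]],[[0,0,0.016],[0,0,0]]]' 1 | grep -v rot
python3 -m creep '[[[0,0,0.016],[0,0,0]],[[0,0,0.016],[0,0,0]]]' | grep -v rot
```

```text
clock: 11.58
tcp_pos: [0.5155, -0.3902, 0.0264]
wrist_force: [0.1, 0.6, 0.1]
width: 0.0878
finger_force: 0.0
clock: 11.82
tcp_pos: [0.5156, -0.3903, 0.0228]
wrist_force: [0.2, -0.4, -1.0]
width: 0.0877
finger_force: 0.0
```

```bash
python3 -m creep '[[[0,0,0.02],[0,0,0]],[[0,0,0.02],[0,0,0]]]' | egrep 'tcp|wrist'
python3 -m creep '[[[0,0,0.02],[0,0,0]],[[0,0,0.02],[0,0,0]]]' | egrep 'tcp|wrist'
```

```text
tcp_pos: [0.5156, -0.3902, 0.0176]
wrist_force: [-0.7, -0.0, 0.3]
tcp_pos: [0.5156, -0.3902, 0.0126]
wrist_force: [0.3, 0.6, -0.8]
```

```bash

python3 -m creep '[[[0,0,0],[0,0,0]],[[0,0,0],[0,0,0]],[[0,0,0],[0,0,0]],[[0,0,0],[0,0,0]],[[0,0,0],[0,0,0]],[[0,0,0],[0,0,0]]]' 0 35 |grep -v rot
python3 -c "
from h import *
im,i=snap('wrist','w6')
o=arm.get_obs();f=fit(im,i,.516,-.39,155,.034);print(np.round(f,4))
rel(.54,-.22,.15,170)"
```

```text
clock: 13.08
tcp_pos: [0.5159, -0.3905, 0.0134]
wrist_force: [0.5, -0.3, 1.7]
width: 0.0558
finger_force: 35.0
[  0.5101  -0.3867 154.5339  81.3001]
rel [0.206, 0.657, -0.546] [-0.0, 0.0, -0.172] dist mm 220 deg 15
```

Gripped at 55.8 mm. Now I'll lift and carry it to the front pocket.

```bash
python3 -m creep '[[[0,0,-0.15],[0,0,0]],[[0,0.05,-0.35],[0,0,0]],[[0.1,0.25,-0.52],[0,0,-0.1]],[[0.2,0.65,-0.54],[0,0,-0.17]],[[0.2,0.65,-0.54],[0,0,-0.17]],[[0.2,0.65,-0.54],[0,0,-0.17]],[[0.2,0.65,-0.54],[0,0,-0.17]]]' | grep -v rot; python3 -c "
from h import *
rel(.5565,.0344,.15,186.5)"
```

```text
clock: 14.0
tcp_pos: [0.5403, -0.2226, 0.1479]
wrist_force: [-0.1, 0.5, -1.4]
width: 0.0557
finger_force: 35.0
rel [0.118, 1.023, -0.009] [-0.0, -0.0, -0.185] dist mm 258 deg 17
```

```bash
python3 -m creep '[[[0.12,1,-0.01],[0,0,-0.185]],[[0.12,1,-0.01],[0,0,-0.185]],[[0.12,1,-0.01],[0,0,-0.185]],[[0.12,1,-0.01],[0,0,-0.185]],[[0.12,1,-0.01],[0,0,-0.185]],[[0.12,1,-0.01],[0,0,-0.185]],[[0.12,1,-0.01],[0,0,-0.185]]]' | grep -v rot; python3 - <<'E'
from h import *
im,i=snap('wrist','w7')
rel(.5565,.0344,.075,186.5)
h=arm.get_obs()['tcp_pos'][2]
print(fit(im,i,.55,.034,186.5,.034,h-.0134))
cv2.imwrite('pics/w7o.png',cv2.convertScaleAbs(im[150:480,120:520],alpha=1.3)[:,:,::-1])
E
```

```text
clock: 14.88
tcp_pos: [0.5552, 0.027, 0.1505]
wrist_force: [-0.3, -0.2, -1.1]
width: 0.0556
finger_force: 35.0
rel [-0.008, 0.028, 0.302] [-0.0, -0.0, -0.002] dist mm 76 deg 0
(np.float64(0.5478970966921595), np.float64(0.02508758331868527), np.float64(184.2293648889423), np.float64(79.17561340332031))
```

View pics/w7o.png

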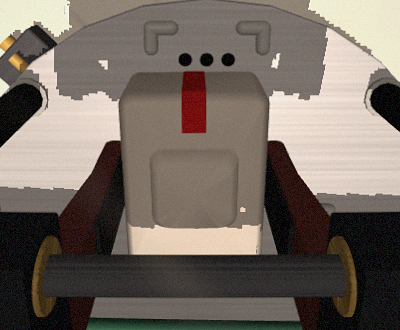

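```bash
python3 - <<'E'
from h import *
i=arm.camera_info('wrist');o=arm.get_obs();p=o['tcp_pos'];R=o['tool_rot']
for x in (-.002,0,.002,.004): print(x,proj([p+R@[x+.023,0,-(.034-.0134)],p+R@[x+.038,0,-(.034-.0134)],p+R@[x+.038,0,.0134-.004],p+R@[x+.0135,0,-(.041-.0134)],p+R@[x-.0135,0,-(.041-.0134)],p+R@[x,-.028,-(.034-.0134)],p+R@[x,.028,-(.034-.0134)]],i).round().tolist())
im=cv2.imread('pics/w7.png')[:,:,::-1].astype(int); m=(im[...,0]-im[...,1:].max(2))>30; m[:200]=0
ys,xs=np.where(m[:300,280:360]); print('mark rows',ys.min(),ys.max(),'cols',xs.min()+280,xs.max()+280)
E
```

```text
-0.002 [[316.0, 289.0], [316.0, 250.0], [316.0, 228.0], [316.0, 321.0], [316.0, 384.0], [244.0, 343.0], [388.0, 343.0]]
0 [[316.0, 284.0], [316.0, 245.0], [316.0, 223.0], [316.0, 316.0], [316.0, 379.0], [243.0, 338.0], [388.0, 338.0]]
0.002 [[316.0, 279.0], [316.0, 240.0], [316.0, 219.0], [316.0, 311.0], [316.0, 375.0], [243.0, 334.0], [388.0, 334.0]]
0.004 [[316.0, 274.0], [316.0, 234.0], [316.0, 214.0], [316.0, 306.0], [316.0, 370.0], [243.0, 329.0], [389.0, 329.0]]
mark rows 221 282 cols 301 325
```

The mark's inner end at row 282 puts the held block centred within 0.5 mm. Lowering.

```bash
python3 -m creep '[[[-0.008,0.028,0.1],[0,0,-0.002]],[[-0.008,0.028,0.2],[0,0,-0.002]],[[-0.008,0.028,0.28],[0,0,-0.002]],[[-0.008,0.028,0.33],[0,0,-0.002]],[[-0.008,0.028,0.345],[0,0,-0.002]],[[-0.008,0.028,0.358],[0,0,-0.002]],[[-0.008,0.028,0.358],[0,0,-0.002]]]' | grep -v rot
```

```text
clock: 15.8
tcp_pos: [0.5567, 0.0363, 0.0618]
wrist_force: [0.5, 0.1, -1.8]
width: 0.0559
finger_force: 35.0
```

```bash
python3 -m creep '[[[0,-0.006,0.004],[0,0,0]],[[0,-0.006,0.01],[0,0,0]],[[0,-0.006,0.01],[0,0,0]]]' | grep -v rot
python3 -m creep '[[[0,0,0],[0,0,0]],[[0,0,0],[0,0,0]],[[0,0,0],[0,0,0]],[[0,0,-0.1],[0,0,0]],[[0,0,-0.3],[0,0,0]],[[0.1,0,-0.6],[0,0,0]],[[0.3,0,-0.75],[0,0,0]],[[0.38,0,-0.75],[0,0,0]],[[0.38,0,-0.75],[0,0,0]],[[0.38,0,-0.75],[0,0,0]]]' 1 | grep -v rot
python3 - <<'E'
from h import *
im,i=snap('wrist','w8')
f=fit(im,i,.5565,.0344,186.5,.034,.046); print('placed',np.round(f,4),arm.get_obs()['tcp_pos'])
f2=fit(im,i,.4095,.2425,168,.028); print('red_top',np.round(f2,4))
draw(im,i,*f[:3],.034,.046);cv2.imwrite('pics/w8o.png',im[:,:,::-1])
rel(.40,.27,.25,190)
E
```

```text
clock: 16.18
tcp_pos: [0.5568, 0.0347, 0.0593]
wrist_force: [-0.7, -1.3, 1.1]
width: 0.0557
finger_force: 35.0
clock: 17.42
tcp_pos: [0.4625, 0.0238, 0.2453]
wrist_force: [0.8, 0.2, -0.4]
width: 0.0876
finger_force: 0.0
placed [5.551000e-01 3.380000e-02 1.869809e+02 8.361500e+01] [0.46251558 0.0238562  0.24483915]
red_top [  0.4094   0.2424 167.8804 103.2207]
rel [0.134, 1.007, -0.02] [0.0, -0.001, -0.037] dist mm 254 deg 3
```

View pics/w8o.png

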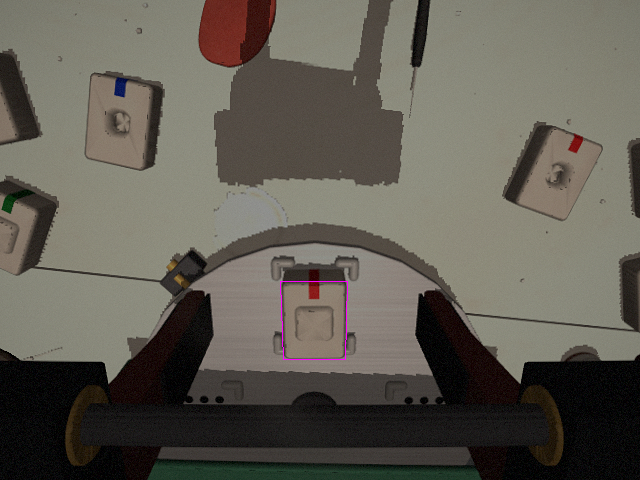

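The red bottom sits flat inside its stops (outline 283–347, 281–358). Next is the red middle.

```bash
python3 -m creep '[[[0.2,1,-0.02],[0,0,-0.1]],[[0.2,1,-0.02],[0,0,-0.1]],[[0.2,1,-0.02],[0,0,-0.1]],[[0.2,1,-0.02],[0,0,-0.1]],[[0.2,1,-0.02],[0,0,-0.1]],[[0.2,1,-0.02],[0,0,-0.1]]]' | sed -n 2p; python3 -c "
from h import *
rel(.385,.35,.25,203)"
```

```text
tcp_pos: [0.3837, 0.2664, 0.25]
rel [-0.096, 0.321, -0.001] [-0.001, -0.002, -0.081] dist mm 84 deg 7
```

```bash
cat >> h.py <<'E'
def look(name,x,y,th,zt=None,save='wl'):
    """fit a block on the bench from the wrist, print the shift for a grasp with TCP 13 mm up"""
    im,i=snap('wrist',save); h=H[name.split('_')[1]]
    f=fit(im,i,x,y,th,h); print(name,np.round(f,4))
    # check by the mark: its upper-side patch centre lies 30.5 mm from the centre
    c=name.split('_')[0]; d=np.array([np.cos(np.radians(f[2])),np.sin(np.radians(f[2]))])
    e=[(a,((p[:2]-f[:2])@d,(p[:2]-f[:2])@[-d[1],d[0]])) for a,p in marks(im,i,c,h) if np.hypot(*(p[:2]-f[:2]))<.06]
    print('mark seen at (along,across)',[(a,np.round(v,4).tolist()) for a,v in e])
    rel(f[0],f[1],.013,f[2]); return im,i,f
E
python3 -m creep '[[[-0.1,0.32,0],[0,0,-0.081]],[[-0.1,0.32,0],[0,0,-0.081]],[[-0.1,0.32,0],[0,0,-0.081]],[[-0.1,0.32,0],[0,0,-0.081]],[[-0.1,0.32,0],[0,0,-0.081]]]' | sed -n 2p; python3 -c "
from h import *
look('red_middle',.3926,.3598,204,save='w9')"
```

```text
tcp_pos: [0.3866, 0.3488, 0.2516]
red_middle [  0.3979   0.3597 202.9922  89.1435]
mark seen at (along,across) [(194, [0.032, -0.0])]
rel [-0.058, 0.022, 0.955] [-0.0, 0.0, -0.002] dist mm 239 deg 0
```

```bash
python3 -m creep '[[[-0.058,0.022,0.15],[0,0,0]],[[-0.058,0.022,0.4],[0,0,0]],[[-0.058,0.022,0.65],[0,0,0]],[[-0.058,0.022,0.85],[0,0,0]],[[-0.058,0.022,0.955],[0,0,0]],[[-0.058,0.022,0.955],[0,0,0]]]' | egrep 'tcp|wrist'
python3 -m creep '[[[0,0,0],[0,0,0]],[[0,0,0],[0,0,0]],[[0,0,0],[0,0,0]],[[0,0,0],[0,0,0]],[[0,0,0],[0,0,0]],[[0,0,0],[0,0,0]]]' 0 35 |grep -v rot
python3 -c "
from h import *
rel(.5565,.0344,.20,186.5)"
```

```text
tcp_pos: [0.3959, 0.3591, 0.0102]
wrist_force: [0.2, -0.6, 0.6]
clock: 20.4
tcp_pos: [0.3977, 0.3611, 0.0136]
wrist_force: [-1.3, -0.9, 5.2]
width: 0.0557
finger_force: 35.0
rel [-0.077, -1.451, -0.746] [0.0, 0.001, 0.183] dist mm 408 deg 16
```

```bash
python3 -m creep '[[[0,0,-0.15],[0,0,0]],[[0,-0.05,-0.35],[0,0,0]],[[0,-0.2,-0.5],[0,0,0.05]],[[-0.05,-0.8,-0.7],[0,0,0.18]],[[-0.05,-0.8,-0.7],[0,0,0.18]],[[-0.05,-0.8,-0.7],[0,0,0.18]],[[-0.05,-0.8,-0.7],[0,0,0.18]],[[-0.05,-0.8,-0.7],[0,0,0.18]]]' | grep -v rot; python3 -c "
from h import *
rel(.5565,.0344,.165,186.5)"
```

```text
clock: 21.4
tcp_pos: [0.4861, 0.182, 0.1865]
wrist_force: [0.4, 0.1, -1.0]
width: 0.056
finger_force: 35.0
rel [-0.21, -0.619, 0.085] [0.0, -0.001, 0.003] dist mm 165 deg 0
```

```bash
cat >> h.py <<'E'
def held(name,g,save):
    """offset along tool x of a held block (TCP g above its underside) from its mark's inner end, and yaw-ish y offset"""
    im,i=snap('wrist',save); o=arm.get_obs(); p=o['tcp_pos']; R=o['tool_rot']; h=H[name.split('_')[1]]
    f=cv2.GaussianBlur(im,(0,0),.8).astype(float); r,gg,b=f[...,0],f[...,1],f[...,2]; s=f.sum(2)+1
    m={'red':(r-np.maximum(gg,b))/s>.2,'blue':(b-r)/s>.12,'green':((gg-r)/s>.08)&((gg-b)/s>.02)}[name.split('_')[0]]
    y0,x0=200,270; m=m[y0:310,x0:365]
    n,l,st,c=cv2.connectedComponentsWithStats(m.astype(np.uint8)); k=1+np.argmax(st[1:,4])
    row=y0+st[k,1]+st[k,3]-.5; col=x0+st[k,0]+st[k,2]/2-.5
    w=unproj((col,row),p[2]-g+h,i); d=R.T@(w-p); print('held offset mm: along %.1f across %.1f'%((d[0]-.023)*1e3,d[1]*1e3),'mark px',st[k].tolist(), 'width',o['width'])
    return (d[0]-.023)
E
python3 -m creep '[[[-0.21,-0.619,0.085],[0,0,0]],[[-0.21,-0.619,0.085],[0,0,0]],[[-0.21,-0.619,0.085],[0,0,0]],[[-0.21,-0.619,0.085],[0,0,0]],[[-0.21,-0.619,0.085],[0,0,0]],[[-0.21,-0.619,0.085],[0,0,0]]]' | egrep 'tcp|wrist'; python3 -c "
from h import *
held('red_middle',.0136,'w10')
rel(.5555,.0342,.0936,186.8)"
```

```text
tcp_pos: [0.5567, 0.0358, 0.1665]
wrist_force: [0.6, 0.8, -1.4]
held offset mm: along -0.8 across -0.4 mark px [32, 24, 25, 58, 1336] width 0.056003168571162526
rel [0.006, -0.005, 0.292] [0.0, 0.0, 0.001] dist mm 73 deg 0
```

```bash
python3 -m creep '[[[0.007,-0.005,0.1],[0,0,0]],[[0.007,-0.005,0.2],[0,0,0]],[[0.007,-0.005,0.25],[0,0,0]],[[0.007,-0.005,0.27],[0,0,0]],[[0.007,-0.005,0.28],[0,0,0]],[[0.007,-0.005,0.286],[0,0,0]],[[0.007,-0.005,0.29],[0,0,0]],[[0.007,-0.005,0.29],[0,0,0]]]' | grep -v rot
```

```text
clock: 23.2
tcp_pos: [0.5555, 0.0325, 0.0941]
wrist_force: [0.3, -0.2, -2.5]
width: 0.0555
finger_force: 35.0
```

```bash
python3 -m creep '[[[0,0.003,0.003],[0,0,0]],[[0,0.004,0.005],[0,0,0]],[[0,0.004,0.005],[0,0,0]]]' | egrep 'tcp|wrist'
python3 -m creep '[[[0,0,0],[0,0,0]],[[0,0,0],[0,0,0]],[[0,0,0],[0,0,0]],[[0,0,-0.1],[0,0,0]],[[0,0,-0.3],[0,0,0]],[[0.1,0,-0.6],[0,0,0]],[[0.3,0,-0.63],[0,0,0]],[[0.38,0,-0.63],[0,0,0]],[[0.38,0,-0.63],[0,0,0]],[[0.38,0,-0.63],[0,0,0]]]' 1 | egrep 'clock|tcp|wrist'
python3 - <<'E'
from h import *
im,i=snap('wrist','w11')
f=fit(im,i,.5555,.034,186.8,.030,.08); print('placed',np.round(f,4),arm.get_obs()['tcp_pos'])
f2=fit(im,i,.4095,.2425,168,.028); print('red_top',np.round(f2,4))
rel(.39,.235,.25,170)
E
```

```text
tcp_pos: [0.5556, 0.0335, 0.0935]
wrist_force: [-1.5, -1.5, 5.0]
clock: 24.82
tcp_pos: [0.4613, 0.0224, 0.2493]
wrist_force: [-0.1, 0.0, 0.3]
placed [5.543000e-01 3.260000e-02 1.866108e+02 9.201450e+01] [0.46137716 0.02246914 0.24908292]
red_top [  0.4095   0.2425 167.8207 104.3782]
rel [0.184, 0.878, -0.003] [0.0, -0.001, 0.186] dist mm 224 deg 17
```

```bash
python3 -m creep '[[[0.18,0.88,0],[0,0,0.19]],[[0.18,0.88,0],[0,0,0.19]],[[0.18,0.88,0],[0,0,0.19]],[[0.18,0.88,0],[0,0,0.19]],[[0.18,0.88,0],[0,0,0.19]],[[0.18,0.88,0],[0,0,0.19]],[[0.18,0.88,0],[0,0,0.19]]]' | egrep 'tcp'; python3 -c "
from h import *
look('red_top',.4095,.2425,168,save='w12')"
```

```text
tcp_pos: [0.3911, 0.2346, 0.2497]
red_top [  0.4091   0.2432 168.3005  88.2866]
mark seen at (along,across) [(194, [0.0323, -0.0006])]
rel [-0.065, 0.048, 0.947] [-0.0, -0.0, 0.014] dist mm 238 deg 1
```

```bash
python3 -m creep '[[[-0.065,0.048,0.15],[0,0,0.014]],[[-0.065,0.048,0.4],[0,0,0.014]],[[-0.065,0.048,0.65],[0,0,0.014]],[[-0.065,0.048,0.85],[0,0,0.014]],[[-0.065,0.048,0.947],[0,0,0.014]],[[-0.065,0.048,0.947],[0,0,0.014]]]' | egrep 'tcp|wrist'
python3 -m creep '[[[0,0,0],[0,0,0]],[[0,0,0],[0,0,0]],[[0,0,0],[0,0,0]],[[0,0,0],[0,0,0]],[[0,0,0],[0,0,0]],[[0,0,0],[0,0,0]]]' 0 35 |grep -v rot
python3 -c "
from h import *
rel(.555,.0335,.20,186.8)"
```

```text
tcp_pos: [0.4075, 0.2428, 0.011]
wrist_force: [-0.8, -0.4, -0.0]
clock: 27.3
tcp_pos: [0.409, 0.2447, 0.0142]
wrist_force: [-0.5, 0.1, 5.4]
width: 0.0559
finger_force: 35.0
rel [-0.743, -0.709, -0.743] [0.0, 0.001, -0.204] dist mm 317 deg 18
```

```bash
python3 -m creep '[[[0,0,-0.2],[0,0,0]],[[0,0,-0.4],[0,0,0]],[[-0.1,-0.1,-0.6],[0,0,-0.05]],[[-0.74,-0.71,-0.74],[0,0,-0.204]],[[-0.74,-0.71,-0.74],[0,0,-0.204]],[[-0.74,-0.71,-0.74],[0,0,-0.204]],[[-0.74,-0.71,-0.74],[0,0,-0.204]],[[-0.74,-0.71,-0.74],[0,0,-0.204]],[[-0.74,-0.71,-0.74],[0,0,-0.204]],[[-0.74,-0.71,-0.74],[0,0,-0.204]]]' | egrep 'tcp|wrist'; python3 -c "
from h import *
held('red_top',.0142,'w13')
rel(.555,.0335,.1242,186.8)"
```

```text
tcp_pos: [0.5534, 0.0345, 0.1979]
wrist_force: [0.3, 0.8, -1.1]
held offset mm: along -0.6 across -0.5 mark px [33, 24, 24, 55, 1291] width 0.05577315708559446
rel [-0.006, -0.005, 0.296] [0.0, -0.0, 0.001] dist mm 74 deg 0
```

```bash
python3 -m creep '[[[-0.003,-0.005,0.1],[0,0,0]],[[-0.003,-0.005,0.2],[0,0,0]],[[-0.003,-0.005,0.25],[0,0,0]],[[-0.003,-0.005,0.27],[0,0,0]],[[-0.003,-0.005,0.285],[0,0,0]],[[-0.003,-0.005,0.292],[0,0,0]],[[-0.003,-0.005,0.298],[0,0,0]],[[-0.003,-0.005,0.298],[0,0,0]]]' | grep -v rot
python3 -m creep '[[[0,0,0],[0,0,0]],[[0,0,0],[0,0,0]],[[0,0,0],[0,0,0]],[[0,0,-0.1],[0,0,0]],[[0,0,-0.3],[0,0,0]],[[0.1,0,-0.5],[0,0,0]],[[0.3,0,-0.5],[0,0,0]],[[0.38,0,-0.5],[0,0,0]],[[0.38,0,-0.5],[0,0,0]],[[0.38,0,-0.5],[0,0,0]]]' 1 | egrep 'clock|tcp|wrist'
python3 - <<'E'
from h import *
im,i=snap('wrist','w14')
f=fit(im,i,.5555,.034,186.8,.028,.11); print('placed',np.round(f,4),arm.get_obs()['tcp_pos'])
draw(im,i,*f[:3],.028,.11);cv2.imwrite('pics/w14o.png',cv2.convertScaleAbs(im,alpha=1.3)[:,:,::-1])
print(find('peg0','wrist',i,.121))
E
```

```text
clock: 29.6
tcp_pos: [0.5552, 0.0322, 0.1242]
wrist_force: [0.2, -0.4, -0.6]
width: 0.0558
finger_force: 35.0
clock: 30.85
tcp_pos: [0.4611, 0.0211, 0.2486]
wrist_force: [0.4, 1.1, -0.4]
placed [5.532000e-01 3.120000e-02 1.863847e+02 9.188350e+01] [0.46113037 0.02107298 0.24837971]
[]
```

View pics/w14o.png

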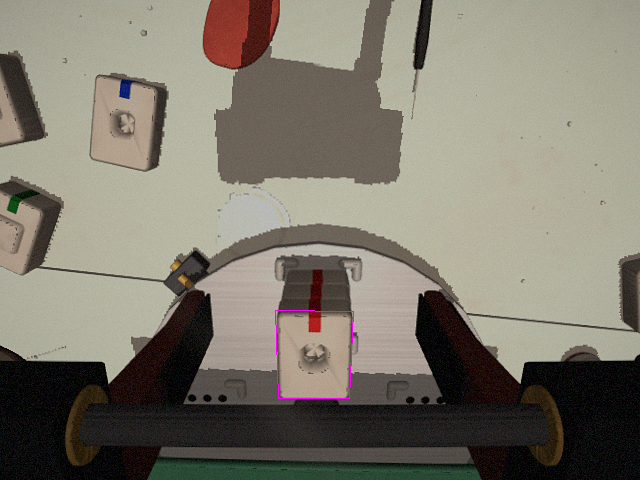

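The red marks line up on the closed red stack (px 316, 270–330). Next I'll turn the wheel by the left peg.

```bash
cat >> h.py <<'E'
AX=np.array([.6777,.0482])
def arc(a0=141.5,a1=231.5,n=18):
    R=np.array(arm.get_obs()['tool_rot']); f=lambda a:AX+.170*np.array([np.cos(np.radians(a)),np.sin(np.radians(a))])
    A=np.linspace(a0,a1,n+1)
    for st,en in((0,n//2),(n//2,n)): print([(np.round((R.T@np.r_[f(A[k])-f(A[st]),0]/.25)[:2],3).tolist()) for k in range(st+1,en+1)])
E
python3 -c "
from h import *
rel(.5447,.154,.100,186.5);arc()"
```

```text
rel [-0.395, 0.489, 0.593] [0.0, -0.001, 0.003] dist mm 216 deg 0
[[0.04, -0.044], [0.077, -0.09], [0.109, -0.14], [0.136, -0.193], [0.159, -0.248], [0.177, -0.304], [0.19, -0.362], [0.198, -0.421], [0.201, -0.48]]
[[-0.002, -0.059], [-0.01, -0.118], [-0.022, -0.176], [-0.04, -0.233], [-0.062, -0.288], [-0.09, -0.34], [-0.121, -0.391], [-0.157, -0.438], [-0.197, -0.482]]
```

```bash
python3 -m creep '[[[-0.395,0.489,0.1],[0,0,0]],[[-0.395,0.489,0.1],[0,0,0]],[[-0.395,0.489,0.1],[0,0,0]],[[-0.395,0.489,0.2],[0,0,0]],[[-0.395,0.489,0.4],[0,0,0]],[[-0.395,0.489,0.593],[0,0,0]],[[-0.395,0.489,0.593],[0,0,0]],[[-0.395,0.489,0.593],[0,0,0]]]' | egrep 'tcp|wrist'
python3 -m creep '[[[0,0,0],[0,0,0]],[[0,0,0],[0,0,0]],[[0,0,0],[0,0,0]],[[0,0,0],[0,0,0]],[[0,0,0],[0,0,0]],[[0,0,0],[0,0,0]],[[0,0,0],[0,0,0]],[[0,0,0],[0,0,0]],[[0,0,0],[0,0,0]]]' 0 30 |grep -v rot
```

```text
tcp_pos: [0.5452, 0.1543, 0.1023]
wrist_force: [-0.3, -0.0, 0.3]
clock: 33.08
tcp_pos: [0.544, 0.1551, 0.1005]
wrist_force: [-0.8, 5.1, 0.8]
width: 0.0213
finger_force: 30.0
```

```bash
python3 -m creep '[[[0.04,-0.044,0],[0,0,0]],[[0.077,-0.09,0],[0,0,0]],[[0.109,-0.14,0],[0,0,0]],[[0.136,-0.193,0],[0,0,0]],[[0.159,-0.248,0],[0,0,0]],[[0.177,-0.304,0],[0,0,0]],[[0.19,-0.362,0],[0,0,0]],[[0.198,-0.421,0],[0,0,0]],[[0.201,-0.48,0],[0,0,0]]]' 0 45 | grep -v rot
python3 -m creep '[[[-0.002,-0.059,0],[0,0,0]],[[-0.01,-0.118,0],[0,0,0]],[[-0.022,-0.176,0],[0,0,0]],[[-0.04,-0.233,0],[0,0,0]],[[-0.062,-0.288,0],[0,0,0]],[[-0.09,-0.34,0],[0,0,0]],[[-0.121,-0.391,0],[0,0,0]],[[-0.157,-0.438,0],[0,0,0]],[[-0.197,-0.482,0],[0,0,0]],[[-0.197,-0.482,0],[0,0,0]]]' | grep -v rot
```

```text
clock: 34.2
tcp_pos: [0.5054, 0.0289, 0.1004]
wrist_force: [-10.8, 2.0, 4.8]
width: 0.0209
finger_force: 45.0
clock: 35.45
tcp_pos: [0.5735, -0.0853, 0.1008]
wrist_force: [3.2, 3.6, 0.3]
width: 0.0207
finger_force: 45.0
```

```bash
python3 -m creep '[[[0,0,0],[0,0,0]],[[0,0,0],[0,0,0]],[[0,0,0],[0,0,0]],[[0,0,-0.2],[0,0,0]],[[0,0,-0.4],[0,0,0]],[[0.2,0.2,-0.6],[0,0,0]],[[0.4,0.45,-0.6],[0,0,0]],[[0.4,0.45,-0.6],[0,0,0]],[[0.4,0.45,-0.6],[0,0,0]],[[0.4,0.45,-0.6],[0,0,0]]]' 1 | egrep 'clock|tcp'; python3 - <<'E'
from h import *
im,i=snap('wrist','w15'); print(arm.get_obs()['tcp_pos'],holes(im,i))
for n,p in {'green_bottom':(.5196,-.2689,159.5),'blue_top':(.409,-.157,174.5),'blue_bottom':(.4046,-.279,196)}.items():
    print(n,np.round(fit(im,i,*p,H[n.split('_')[1]]),4))
rel(.395,-.27,.25,196)
E
```

```text
clock: 36.7
tcp_pos: [0.4594, 0.0146, 0.2503]
[0.45944021 0.01442181 0.2499997 ] (12, array([0.55668206, 0.03296728]), np.float64(6.915133520415325), (479.0409851074219, 281.458740234375))
green_bottom [  0.5259  -0.2569 159.5579  63.355 ]
blue_top [ 4.092000e-01 -1.572000e-01  1.742543e+02  9.068130e+01]
blue_bottom [  0.4051  -0.2793 196.5788  54.1858]
rel [0.389, -1.1, 0.001] [-0.0, -0.0, -0.103] dist mm 292 deg 9
```

The wheel is in a stop with an empty pocket at the front, at the same centre as before. Next is the blue bottom.

```bash
python3 -m creep '[[[0.39,-1,0],[0,0,-0.1]],[[0.39,-1,0],[0,0,-0.1]],[[0.39,-1,0],[0,0,-0.1]],[[0.39,-1,0],[0,0,-0.1]],[[0.39,-1,0],[0,0,-0.1]],[[0.39,-1,0],[0,0,-0.1]],[[0.39,-1,0],[0,0,-0.1]]]' | egrep 'tcp'; python3 -c "
from h import *
im,i,f=look('blue_bottom',.405,-.279,196.5,save='w16')
draw(im,i,*f[:3],.034);cv2.imwrite('pics/w16o.png',im[:,:,::-1])"
```

```text
tcp_pos: [0.3918, -0.2446, 0.25]
blue_bottom [  0.4041  -0.2796 196.2994  92.0186]
mark seen at (along,across) [(189, [0.0325, 0.0006])]
rel [-0.008, -0.15, 0.949] [0.0, -0.0, -0.006] dist mm 240 deg 1
```

```bash
python3 -m creep '[[[-0.008,-0.15,0.15],[0,0,-0.006]],[[-0.008,-0.15,0.4],[0,0,-0.006]],[[-0.008,-0.15,0.65],[0,0,-0.006]],[[-0.008,-0.15,0.85],[0,0,-0.006]],[[-0.008,-0.15,0.949],[0,0,-0.006]],[[-0.008,-0.15,0.949],[0,0,-0.006]]]' | egrep 'tcp|wrist'
python3 -m creep '[[[0,0,0],[0,0,0]],[[0,0,0],[0,0,0]],[[0,0,0],[0,0,0]],[[0,0,0],[0,0,0]],[[0,0,0],[0,0,0]],[[0,0,0],[0,0,0]]]' 0 35 |grep -v rot
python3 -c "
from h import *
rel(.5566,.0337,.165,186.7)"
```

```text
tcp_pos: [0.403, -0.2781, 0.011]
wrist_force: [0.3, 0.2, 0.1]
clock: 39.17
tcp_pos: [0.4042, -0.2805, 0.0143]
wrist_force: [1.0, 1.3, 5.4]
width: 0.0556
finger_force: 35.0
rel [-0.938, 1.035, -0.603] [-0.001, 0.001, 0.107] dist mm 380 deg 10
```

```bash
python3 -m creep '[[[0,0,-0.2],[0,0,0]],[[0,0,-0.4],[0,0,0]],[[-0.1,0.1,-0.6],[0,0,0.03]],[[-0.94,1,-0.6],[0,0,0.107]],[[-0.94,1,-0.6],[0,0,0.107]],[[-0.94,1,-0.6],[0,0,0.107]],[[-0.94,1,-0.6],[0,0,0.107]],[[-0.94,1,-0.6],[0,0,0.107]],[[-0.94,1,-0.6],[0,0,0.107]],[[-0.94,1,-0.6],[0,0,0.107]]]' | egrep 'tcp|wrist|width'; python3 -c "
from h import *
held('blue_bottom',.0143,'w17')
rel(.5566,.0337,.0605,186.7)"
```

```text
tcp_pos: [0.5587, 0.0253, 0.1623]
wrist_force: [0.2, -0.1, -2.2]
width: 0.0556
held offset mm: along -0.7 across -0.3 mark px [32, 22, 24, 63, 1447] width 0.05609426035416397
rel [0.004, 0.037, 0.409] [-0.0, -0.001, -0.001] dist mm 103 deg 0
```

```bash
python3 -m creep '[[[0.007,0.037,0.1],[0,0,0]],[[0.007,0.037,0.2],[0,0,0]],[[0.007,0.037,0.3],[0,0,0]],[[0.007,0.037,0.36],[0,0,0]],[[0.007,0.037,0.39],[0,0,0]],[[0.007,0.037,0.402],[0,0,0]],[[0.007,0.036,0.409],[0,0,0]],[[0.007,0.036,0.409],[0,0,0]]]' | grep -v rot
python3 -m creep '[[[0,0,0],[0,0,0]],[[0,0,0],[0,0,0]],[[0,0,0],[0,0,0]],[[0,0,-0.1],[0,0,0]],[[0,0,-0.3],[0,0,0]],[[0.1,0,-0.6],[0,0,0]],[[0.3,0,-0.75],[0,0,0]],[[0.38,0,-0.75],[0,0,0]],[[0.38,0,-0.75],[0,0,0]],[[0.38,0,-0.75],[0,0,0]]]' 1 | egrep 'clock|tcp|wrist'
python3 - <<'E'
from h import *
im,i=snap('wrist','w18')
f=fit(im,i,.5555,.0338,186.8,.034,.046); print('placed',np.round(f,4),arm.get_obs()['tcp_pos'])
f2=fit(im,i,.409,-.157,174,.028); print('blue_top',np.round(f2,4))
rel(.39,-.155,.25,176)
E
```

```text
clock: 41.48
tcp_pos: [0.5567, 0.0344, 0.0617]
wrist_force: [0.2, 0.8, -1.5]
width: 0.0556
finger_force: 35.0
clock: 42.72
tcp_pos: [0.4624, 0.0234, 0.2477]
wrist_force: [0.4, -0.1, 0.3]
placed [5.55800e-01 3.37000e-02 1.87277e+02 8.27504e+01] [0.46239515 0.02346124 0.24717492]
blue_top [ 4.092000e-01 -1.571000e-01  1.740991e+02  9.070030e+01]
rel [0.37, -0.675, -0.011] [0.0, -0.001, 0.118] dist mm 193 deg 11
```

```bash
python3 -m creep '[[[0.37,-0.69,-0.01],[0,0,0.13]],[[0.37,-0.69,-0.01],[0,0,0.13]],[[0.37,-0.69,-0.01],[0,0,0.13]],[[0.37,-0.69,-0.01],[0,0,0.13]],[[0.37,-0.69,-0.01],[0,0,0.13]],[[0.37,-0.69,-0.01],[0,0,0.13]]]' | egrep 'tcp'; python3 -c "
from h import *
look('blue_top',.409,-.157,174,save='w19')"
```

```text
tcp_pos: [0.3909, -0.1575, 0.2505]
blue_top [ 4.063000e-01 -1.574000e-01  1.734417e+02  9.701000e+01]
mark seen at (along,across) [(178, [0.0289, 0.0002])]
rel [-0.062, 0.005, 0.951] [0.0, -0.0, 0.019] dist mm 238 deg 2
```

The mark reads 28.9 mm from the centre where the others read about 32, and the earlier fit gave x = 0.409. I'll take 0.409.

```bash
python3 -m creep '[[[-0.074,0.005,0.15],[0,0,0.019]],[[-0.074,0.005,0.4],[0,0,0.019]],[[-0.074,0.005,0.65],[0,0,0.019]],[[-0.074,0.005,0.85],[0,0,0.019]],[[-0.074,0.005,0.951],[0,0,0.019]],[[-0.074,0.005,0.951],[0,0,0.019]]]' | egrep 'tcp|wrist'
python3 -m creep '[[[0,0,0],[0,0,0]],[[0,0,0],[0,0,0]],[[0,0,0],[0,0,0]],[[0,0,0],[0,0,0]],[[0,0,0],[0,0,0]],[[0,0,0],[0,0,0]]]' 0 35 |grep -v rot
python3 -c "
from h import *
rel(.5563,.0337,.17,186.8)"
```

```text
tcp_pos: [0.4076, -0.1571, 0.011]
wrist_force: [0.5, -0.3, 0.3]
clock: 45.08
tcp_pos: [0.4092, -0.1592, 0.0142]
wrist_force: [-0.6, 1.6, 6.6]
width: 0.0556
finger_force: 35.0
rel [-0.494, 0.835, -0.622] [-0.0, 0.001, -0.151] dist mm 288 deg 14
```

```bash
python3 -m creep '[[[0,0,-0.2],[0,0,0]],[[0,0,-0.4],[0,0,0]],[[-0.1,0.1,-0.6],[0,0,-0.05]],[[-0.49,0.84,-0.62],[0,0,-0.15]],[[-0.49,0.84,-0.62],[0,0,-0.15]],[[-0.49,0.84,-0.62],[0,0,-0.15]],[[-0.49,0.84,-0.62],[0,0,-0.15]],[[-0.49,0.84,-0.62],[0,0,-0.15]],[[-0.49,0.84,-0.62],[0,0,-0.15]]]' | egrep 'tcp|wrist|width'; python3 -c "
from h import *
held('blue_top',.0142,'w20')
rel(.5563,.0337,.0942,186.8)"
```

```text
tcp_pos: [0.5544, 0.0337, 0.168]
wrist_force: [-0.8, 0.6, -0.3]
width: 0.0559
held offset mm: along -0.3 across -0.5 mark px [33, 23, 23, 55, 1245] width 0.05565553309613859
rel [-0.008, -0.0, 0.296] [-0.0, -0.0, -0.002] dist mm 74 deg 0
```

```bash
python3 -m creep '[[[-0.006,0,0.1],[0,0,0]],[[-0.006,0,0.2],[0,0,0]],[[-0.006,0,0.25],[0,0,0]],[[-0.006,0,0.27],[0,0,0]],[[-0.006,0,0.285],[0,0,0]],[[-0.006,0,0.292],[0,0,0]],[[-0.006,0,0.298],[0,0,0]],[[-0.006,0,0.298],[0,0,0]]]' | grep -v rot
python3 -m creep '[[[0,0,0],[0,0,0]],[[0,0,0],[0,0,0]],[[0,0,0],[0,0,0]],[[0,0,-0.1],[0,0,0]],[[0,0,-0.3],[0,0,0]],[[0.1,0,-0.6],[0,0,0]],[[0.3,0,-0.63],[0,0,0]],[[0.38,0,-0.63],[0,0,0]],[[0.38,0,-0.63],[0,0,0]],[[0.38,0,-0.63],[0,0,0]]]' 1 | egrep 'clock|tcp|wrist'
python3 - <<'E'
from h import *
im,i=snap('wrist','w21')
f=fit(im,i,.5555,.0338,186.8,.028,.08); print('placed',np.round(f,4),arm.get_obs()['tcp_pos'])
rel(.5447,.154,.100,186.5);arc()
E
```

```text
clock: 47.25
tcp_pos: [0.5568, 0.0353, 0.0943]
wrist_force: [0.5, -0.0, 0.4]
width: 0.0556
finger_force: 35.0
clock: 48.5
tcp_pos: [0.4625, 0.0241, 0.2507]
wrist_force: [0.1, 0.8, -0.3]
placed [5.541000e-01 3.430000e-02 1.867522e+02 9.213920e+01] [0.46258504 0.02415192 0.25044799]
rel [-0.388, 0.477, 0.601] [0.0, -0.001, 0.003] dist mm 215 deg 0
[[0.04, -0.044], [0.077, -0.09], [0.109, -0.14], [0.136, -0.193], [0.159, -0.248], [0.177, -0.304], [0.19, -0.362], [0.198, -0.421], [0.201, -0.48]]
[[-0.002, -0.059], [-0.01, -0.118], [-0.022, -0.176], [-0.04, -0.233], [-0.062, -0.288], [-0.09, -0.34], [-0.121, -0.391], [-0.157, -0.438], [-0.197, -0.482]]
```

The blue set is closed, and its fit matches where the red middle sat. Turning the wheel again.

```bash
python3 -m creep '[[[-0.388,0.482,0.1],[0,0,0]],[[-0.388,0.482,0.1],[0,0,0]],[[-0.388,0.482,0.1],[0,0,0]],[[-0.388,0.482,0.2],[0,0,0]],[[-0.388,0.482,0.4],[0,0,0]],[[-0.388,0.482,0.601],[0,0,0]],[[-0.388,0.482,0.601],[0,0,0]],[[-0.388,0.482,0.601],[0,0,0]]]' | egrep 'tcp|wrist'
python3 -m creep '[[[0,0,0],[0,0,0]],[[0,0,0],[0,0,0]],[[0,0,0],[0,0,0]],[[0,0,0],[0,0,0]],[[0,0,0],[0,0,0]],[[0,0,0],[0,0,0]],[[0,0,0],[0,0,0]],[[0,0,0],[0,0,0]],[[0,0,0],[0,0,0]]]' 0 45 |grep -v rot
```

```text
tcp_pos: [0.5452, 0.1554, 0.1026]
wrist_force: [-1.3, -0.1, 0.5]
clock: 50.68
tcp_pos: [0.5456, 0.1553, 0.101]
wrist_force: [6.0, 0.3, -2.9]
width: 0.0211
finger_force: 45.0
```

```bash
python3 -m creep '[[[0.04,-0.044,0],[0,0,0]],[[0.077,-0.09,0],[0,0,0]],[[0.109,-0.14,0],[0,0,0]],[[0.136,-0.193,0],[0,0,0]],[[0.159,-0.248,0],[0,0,0]],[[0.177,-0.304,0],[0,0,0]],[[0.19,-0.362,0],[0,0,0]],[[0.198,-0.421,0],[0,0,0]],[[0.201,-0.48,0],[0,0,0]]]' 0 45 | grep -v rot
python3 -m creep '[[[-0.002,-0.059,0],[0,0,0]],[[-0.01,-0.118,0],[0,0,0]],[[-0.022,-0.176,0],[0,0,0]],[[-0.04,-0.233,0],[0,0,0]],[[-0.062,-0.288,0],[0,0,0]],[[-0.09,-0.34,0],[0,0,0]],[[-0.121,-0.391,0],[0,0,0]],[[-0.157,-0.438,0],[0,0,0]],[[-0.197,-0.482,0],[0,0,0]],[[-0.197,-0.482,0],[0,0,0]]]' | grep -v rot
```

```text
clock: 51.8
tcp_pos: [0.5047, 0.03, 0.1009]
wrist_force: [-11.0, 1.2, 5.0]
width: 0.0209
finger_force: 45.0
clock: 53.05
tcp_pos: [0.5734, -0.0843, 0.1012]
wrist_force: [2.3, 2.6, 0.1]
width: 0.0212
finger_force: 45.0
```

```bash
python3 -m creep '[[[0,0,0],[0,0,0]],[[0,0,0],[0,0,0]],[[0,0,0],[0,0,0]],[[0,0,-0.2],[0,0,0]],[[0,0,-0.4],[0,0,0]],[[0.2,0.2,-0.6],[0,0,0]],[[0.4,0.45,-0.6],[0,0,0]],[[0.4,0.45,-0.6],[0,0,0]],[[0.4,0.45,-0.6],[0,0,0]],[[0.4,0.45,-0.6],[0,0,0]]]' 1 | egrep 'clock|tcp'; python3 - <<'E'
from h import *
im,i=snap('wrist','w22'); print(arm.get_obs()['tcp_pos'],holes(im,i))
print(np.round(fit(im,i,.5196,-.2689,159.5,.034),4))
rel(.50,-.25,.25,161)
E
```

```text
clock: 54.3
tcp_pos: [0.4594, 0.0158, 0.2508]
[0.45947185 0.01557928 0.25048123] (12, array([0.55652523, 0.03404127]), np.float64(6.390476798275147), (481.56341552734375, 282.0648498535156))
[  0.526   -0.2571 159.3491  61.9508]
rel [-0.037, -1.074, 0.002] [-0.0, -0.0, 0.286] dist mm 269 deg 26
```

The wheel is in its stop and the front pocket is empty. On to the green bottom.

```bash
python3 -m creep '[[[-0.04,-1,0],[0,0,0.29]],[[-0.04,-1,0],[0,0,0.29]],[[-0.04,-1,0],[0,0,0.29]],[[-0.04,-1,0],[0,0,0.29]],[[-0.04,-1,0],[0,0,0.29]],[[-0.04,-1,0],[0,0,0.29]],[[-0.04,-1,0],[0,0,0.29]],[[-0.04,-1,0],[0,0,0.29]]]' | egrep 'tcp'; python3 -c "
from h import *
look('green_bottom',.5196,-.2689,159.5,save='w23')"
```

```text
tcp_pos: [0.4986, -0.2299, 0.2515]
green_bottom [  0.5223  -0.2695 159.2335 103.6273]
mark seen at (along,across) [(197, [0.0333, -0.0001])]
rel [-0.141, -0.118, 0.954] [-0.0, 0.001, 0.017] dist mm 243 deg 2
```

```bash
python3 -m creep '[[[-0.141,-0.118,0.15],[0,0,0.017]],[[-0.141,-0.118,0.4],[0,0,0.017]],[[-0.141,-0.118,0.65],[0,0,0.017]],[[-0.141,-0.118,0.85],[0,0,0.017]],[[-0.141,-0.118,0.952],[0,0,0.017]],[[-0.141,-0.118,0.952],[0,0,0.017]]]' | egrep 'tcp|wrist'
python3 -m creep '[[[0,0,0],[0,0,0]],[[0,0,0],[0,0,0]],[[0,0,0],[0,0,0]],[[0,0,0],[0,0,0]],[[0,0,0],[0,0,0]],[[0,0,0],[0,0,0]]]' 0 35 |grep -v rot
python3 -c "
from h import *
rel(.5566,.0337,.165,186.7)"
```

```text
tcp_pos: [0.5205, -0.2689, 0.0106]
wrist_force: [0.4, 0.7, 0.8]
clock: 56.9
tcp_pos: [0.5225, -0.2706, 0.0142]
wrist_force: [-0.3, 0.7, 5.8]
width: 0.0554
finger_force: 35.0
rel [0.305, 1.186, -0.604] [-0.0, 0.001, -0.306] dist mm 341 deg 28
```

```bash
python3 -m creep '[[[0,0,-0.2],[0,0,0]],[[0,0,-0.4],[0,0,0]],[[0,0.1,-0.6],[0,0,-0.05]],[[0.26,1,-0.6],[0,0,-0.3]],[[0.26,1,-0.6],[0,0,-0.3]],[[0.26,1,-0.6],[0,0,-0.3]],[[0.26,1,-0.6],[0,0,-0.3]],[[0.26,1,-0.6],[0,0,-0.3]],[[0.26,1,-0.6],[0,0,-0.3]]]' | egrep 'tcp|wrist|width'; python3 -c "
from h import *
rel(.5566,.0337,.16,186.7)"
```

```text
tcp_pos: [0.55, -0.0142, 0.1624]
wrist_force: [0.1, -1.4, -1.9]
width: 0.0557
rel [-0.047, 0.188, 0.009] [-0.0, -0.001, -0.006] dist mm 48 deg 1
```

```bash
python3 -m creep '[[[-0.047,0.188,0.009],[0,0,-0.006]],[[-0.047,0.188,0.009],[0,0,-0.006]],[[-0.047,0.188,0.009],[0,0,-0.006]],[[-0.047,0.188,0.009],[0,0,-0.006]]]' | egrep 'tcp|wrist|width'; python3 -c "
from h import *
held('green_bottom',.0142,'w24')
rel(.5566,.0337,.0602,186.7)"
```

```text
tcp_pos: [0.5569, 0.0327, 0.1608]
wrist_force: [1.0, -0.5, -1.3]
width: 0.0555
held offset mm: along 0.6 across -0.8 mark px [32, 20, 25, 62, 1432] width 0.05592742753953973
rel [0.001, 0.003, 0.402] [-0.0, -0.0, -0.002] dist mm 101 deg 0
```

```bash
python3 -m creep '[[[-0.001,0.003,0.1],[0,0,0]],[[-0.001,0.003,0.2],[0,0,0]],[[-0.001,0.003,0.3],[0,0,0]],[[-0.001,0.003,0.36],[0,0,0]],[[-0.001,0.003,0.385],[0,0,0]],[[-0.001,0.003,0.397],[0,0,0]],[[-0.001,0.003,0.404],[0,0,0]],[[-0.001,0.003,0.404],[0,0,0]]]' | grep -v rot
python3 -m creep '[[[0,0,0],[0,0,0]],[[0,0,0],[0,0,0]],[[0,0,0],[0,0,0]],[[0,0,-0.1],[0,0,0]],[[0,0,-0.3],[0,0,0]],[[0.1,0,-0.6],[0,0,0]],[[0.3,0,-0.75],[0,0,0]],[[0.38,0,-0.75],[0,0,0]],[[0.38,0,-0.75],[0,0,0]],[[0.38,0,-0.75],[0,0,0]]]' 1 | egrep 'clock|tcp|wrist'
python3 - <<'E'
from h import *
im,i=snap('wrist','w25')
f=fit(im,i,.5555,.0338,186.8,.034,.046); print('placed',np.round(f,4),arm.get_obs()['tcp_pos'])
rel(.48,.27,.25,195)
E
```

```text
clock: 59.58
tcp_pos: [0.5574, 0.0351, 0.0604]
wrist_force: [-0.8, 0.1, -1.7]
width: 0.056
finger_force: 35.0
clock: 60.82
tcp_pos: [0.4631, 0.0241, 0.2465]
wrist_force: [-0.0, -0.3, 0.1]
placed [5.556000e-01 3.420000e-02 1.868537e+02 8.208970e+01] [0.46308127 0.02413634 0.24590728]
rel [-0.181, 0.969, -0.016] [0.0, -0.001, -0.093] dist mm 246 deg 8
```

Placed well. Next is green_top, near (0.513, 0.380, 201°).

```bash
python3 -m creep '[[[-0.18,0.97,-0.016],[0,0,-0.09]],[[-0.18,0.97,-0.016],[0,0,-0.09]],[[-0.18,0.97,-0.016],[0,0,-0.09]],[[-0.18,0.97,-0.016],[0,0,-0.09]],[[-0.18,0.97,-0.016],[0,0,-0.09]],[[-0.18,0.97,-0.016],[0,0,-0.09]]]' | egrep 'tcp'; python3 -c "
from h import *
rel(.49,.365,.25,200)"
```

```text
tcp_pos: [0.4794, 0.2702, 0.2495]
rel [-0.138, 0.356, -0.003] [-0.001, -0.002, -0.058] dist mm 95 deg 5
```

```bash
python3 -m creep '[[[-0.13,0.356,0],[0,0,-0.058]],[[-0.13,0.356,0],[0,0,-0.058]],[[-0.13,0.356,0],[0,0,-0.058]],[[-0.13,0.356,0],[0,0,-0.058]],[[-0.13,0.356,0],[0,0,-0.058]]]' | egrep 'tcp'; python3 -c "
from h import *
im,i,f=look('green_top',.513,.380,201,save='w26')
print(find('green_top','wrist',i,0))"
```

```text
tcp_pos: [0.4885, 0.363, 0.2518]
green_top [  0.5122   0.3891 201.4455  92.3064]
mark seen at (along,across) [(186, [0.0287, 0.0002])]
rel [-0.124, 0.065, 0.956] [-0.0, 0.001, -0.017] dist mm 241 deg 2
[(0.58, array([0.51454973, 0.39134145, 0.        ]))]
```

As with blue_top, the mark shows the fit is about 3 mm too far towards the mark, and the network agrees. I'll correct for that.

```bash
python3 -m creep '[[[-0.137,0.065,0.15],[0,0,-0.017]],[[-0.137,0.065,0.4],[0,0,-0.017]],[[-0.137,0.065,0.65],[0,0,-0.017]],[[-0.137,0.065,0.85],[0,0,-0.017]],[[-0.137,0.065,0.955],[0,0,-0.017]],[[-0.137,0.065,0.955],[0,0,-0.017]]]' | egrep 'tcp|wrist'
python3 -m creep '[[[0,0,0],[0,0,0]],[[0,0,0],[0,0,0]],[[0,0,0],[0,0,0]],[[0,0,0],[0,0,0]],[[0,0,0],[0,0,0]],[[0,0,0],[0,0,0]]]' 0 35 |grep -v rot
python3 -c "
from h import *
rel(.5566,.0337,.18,186.7)"
```

```text
tcp_pos: [0.5132, 0.3899, 0.0096]
wrist_force: [0.1, 0.1, -0.4]
clock: 63.85
tcp_pos: [0.5152, 0.3917, 0.0137]
wrist_force: [0.1, -0.5, 5.5]
width: 0.0558
finger_force: 35.0
rel [0.37, -1.393, -0.666] [0.0, 0.001, 0.165] dist mm 397 deg 15
```

```bash
python3 -m creep '[[[0,0,-0.2],[0,0,0]],[[0,0,-0.4],[0,0,0]],[[0,-0.1,-0.6],[0,0,0]],[[0.25,-1,-0.67],[0,0,0.165]],[[0.25,-1,-0.67],[0,0,0.165]],[[0.25,-1,-0.67],[0,0,0.165]],[[0.25,-1,-0.67],[0,0,0.165]],[[0.25,-1,-0.67],[0,0,0.165]],[[0.25,-1,-0.67],[0,0,0.165]]]' | egrep 'tcp|wrist|width'; python3 -c "
from h import *
rel(.5566,.0337,.17,186.7)"
```

```text
tcp_pos: [0.5479, 0.1364, 0.1793]
wrist_force: [-0.1, 0.5, -0.8]
width: 0.0555
rel [0.013, -0.412, 0.037] [0.0, -0.001, -0.001] dist mm 103 deg 0
```

```bash
python3 -m creep '[[[0.013,-0.41,0.037],[0,0,0]],[[0.013,-0.41,0.037],[0,0,0]],[[0.013,-0.41,0.037],[0,0,0]],[[0.013,-0.41,0.037],[0,0,0]],[[0.013,-0.41,0.037],[0,0,0]]]' | egrep 'tcp|wrist|width'; python3 -c "
from h import *
held('green_top',.0137,'w27')
rel(.5564,.034,.0937,186.8)"
```

```text
tcp_pos: [0.5569, 0.0355, 0.1708]
wrist_force: [-0.3, -0.4, -1.3]
width: 0.0558
held offset mm: along -1.0 across -0.5 mark px [33, 25, 23, 55, 1246] width 0.055434185487245324
rel [0.002, -0.005, 0.309] [0.0, 0.0, -0.0] dist mm 77 deg 0
```

```bash
python3 -m creep '[[[0.006,-0.003,0.1],[0,0,0]],[[0.006,-0.003,0.2],[0,0,0]],[[0.006,-0.003,0.26],[0,0,0]],[[0.006,-0.003,0.285],[0,0,0]],[[0.006,-0.003,0.297],[0,0,0]],[[0.006,-0.003,0.305],[0,0,0]],[[0.006,-0.003,0.311],[0,0,0]],[[0.006,-0.003,0.311],[0,0,0]]]' | grep -v rot
python3 -m creep '[[[0,0,0],[0,0,0]],[[0,0,0],[0,0,0]],[[0,0,0],[0,0,0]],[[0,0,-0.1],[0,0,0]],[[0,0,-0.3],[0,0,0]],[[0.1,0,-0.6],[0,0,0]],[[0.3,0,-0.63],[0,0,0]],[[0.38,0,-0.63],[0,0,0]],[[0.38,0,-0.63],[0,0,0]],[[0.38,0,-0.63],[0,0,0]]]' 1 | egrep 'clock|tcp|wrist'
python3 - <<'E'
from h import *
im,i=snap('wrist','w28')
f=fit(im,i,.5555,.0338,186.8,.028,.08); print('placed',np.round(f,4),arm.get_obs()['tcp_pos'])
rel(.5452,.155,.101,186.5)
E
```

```text
clock: 66.65
tcp_pos: [0.5558, 0.0329, 0.0937]
wrist_force: [-0.1, 0.5, -0.8]
width: 0.0559
finger_force: 35.0
clock: 67.9
tcp_pos: [0.4615, 0.0219, 0.25]
wrist_force: [-0.1, 0.3, -0.2]
placed [5.54400e-01 3.20000e-02 1.86630e+02 9.11888e+01] [0.46152798 0.02190664 0.24968943]
rel [-0.395, 0.49, 0.594] [0.0, -0.001, 0.002] dist mm 216 deg 0
```

View pics/w28.png

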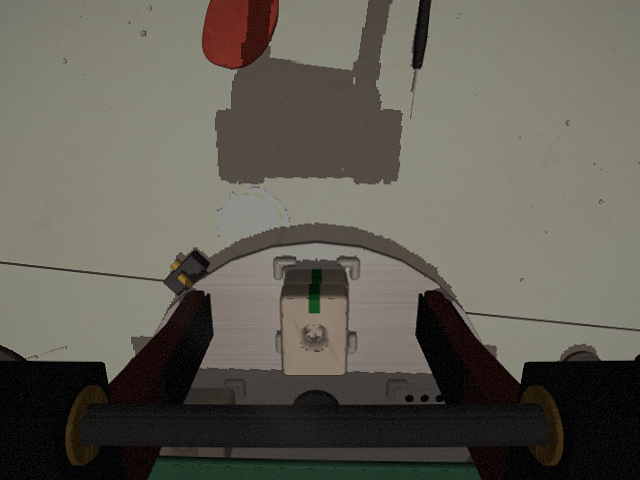

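The green set is closed squarely with its marks in line (px 315, 270–312). One last turn of the wheel.

```bash
python3 -m creep '[[[-0.395,0.49,0.1],[0,0,0]],[[-0.395,0.49,0.1],[0,0,0]],[[-0.395,0.49,0.1],[0,0,0]],[[-0.395,0.49,0.2],[0,0,0]],[[-0.395,0.49,0.4],[0,0,0]],[[-0.395,0.49,0.594],[0,0,0]],[[-0.395,0.49,0.594],[0,0,0]],[[-0.395,0.49,0.594],[0,0,0]]]' | egrep 'tcp|wrist'
python3 -m creep '[[[0,0,0],[0,0,0]],[[0,0,0],[0,0,0]],[[0,0,0],[0,0,0]],[[0,0,0],[0,0,0]],[[0,0,0],[0,0,0]],[[0,0,0],[0,0,0]],[[0,0,0],[0,0,0]],[[0,0,0],[0,0,0]],[[0,0,0],[0,0,0]]]' 0 45 |grep -v rot
```

```text
tcp_pos: [0.5458, 0.1552, 0.1035]
wrist_force: [0.5, 0.0, 0.2]
clock: 70.08
tcp_pos: [0.5455, 0.1554, 0.102]
wrist_force: [5.1, 2.6, -2.4]
width: 0.0211
finger_force: 45.0
```

```bash
python3 -m creep '[[[0.04,-0.044,0],[0,0,0]],[[0.077,-0.09,0],[0,0,0]],[[0.109,-0.14,0],[0,0,0]],[[0.136,-0.193,0],[0,0,0]],[[0.159,-0.248,0],[0,0,0]],[[0.177,-0.304,0],[0,0,0]],[[0.19,-0.362,0],[0,0,0]],[[0.198,-0.421,0],[0,0,0]],[[0.201,-0.48,0],[0,0,0]]]' 0 45 | grep -v rot
python3 -m creep '[[[-0.002,-0.059,0],[0,0,0]],[[-0.01,-0.118,0],[0,0,0]],[[-0.022,-0.176,0],[0,0,0]],[[-0.04,-0.233,0],[0,0,0]],[[-0.062,-0.288,0],[0,0,0]],[[-0.09,-0.34,0],[0,0,0]],[[-0.121,-0.391,0],[0,0,0]],[[-0.157,-0.438,0],[0,0,0]],[[-0.197,-0.482,0],[0,0,0]],[[-0.197,-0.482,0],[0,0,0]]]' | grep -v rot
```

```text
clock: 71.2
tcp_pos: [0.5048, 0.03, 0.1019]
wrist_force: [-12.7, 1.7, 5.5]
width: 0.0209
finger_force: 45.0
clock: 72.45
tcp_pos: [0.5736, -0.0847, 0.1022]
wrist_force: [2.4, 2.6, 0.3]
width: 0.0208
finger_force: 45.0
```

```bash
python3 -m creep '[[[0,0,0],[0,0,0]],[[0,0,0],[0,0,0]],[[0,0,0],[0,0,0]],[[0,0,-0.2],[0,0,0]],[[0,0,-0.4],[0,0,0]],[[0.2,0.2,-0.6],[0,0,0]],[[0.4,0.45,-0.6],[0,0,0]],[[0.4,0.45,-0.6],[0,0,0]],[[0.4,0.45,-0.6],[0,0,0]],[[0.4,0.45,-0.6],[0,0,0]]]' 1 | egrep 'clock|tcp'; python3 - <<'E'
from h import *
im,i=snap('wrist','w29'); print(arm.get_obs()['tcp_pos'],holes(im,i))
s,_=snap('scene','s29'); cv2.imwrite('pics/s29o.png',cv2.convertScaleAbs(cv2.resize(s[170:410,190:500],(775,600),interpolation=cv2.INTER_CUBIC),alpha=1.3)[:,:,::-1])
E
```

```text
clock: 73.7
tcp_pos: [0.4598, 0.0157, 0.2519]
[0.45989373 0.01550588 0.25148001] (12, array([0.55657839, 0.03373351]), np.float64(6.580456213548189), (481.61126708984375, 281.0042419433594))
```

View pics/s29o.png

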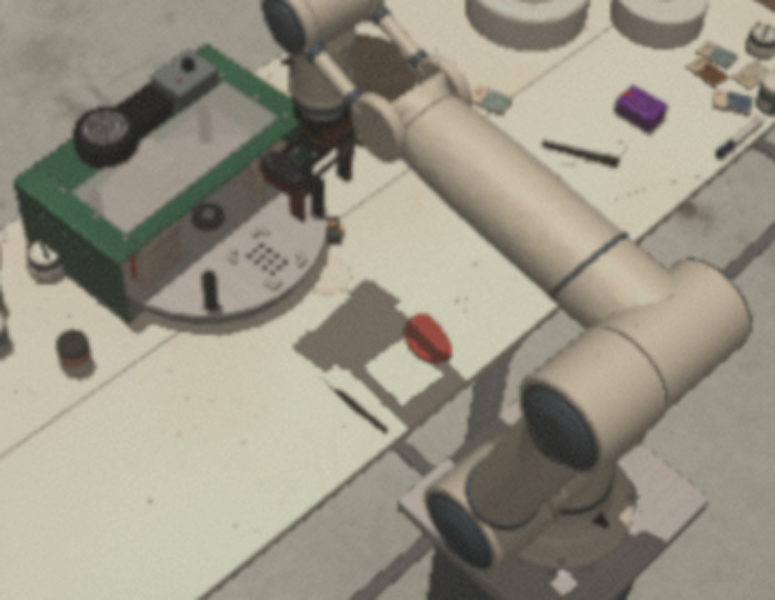

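The scene view shows the empty pocket at the front (265,258) and the red stack standing under the hood at the left (135,265). The bench is otherwise untouched. Handing in.

```bash
python3 -c "
from plant import arm
print(arm.close_job())"
```

```text
the job is handed in; nothing more can be done
None
```

The red, blue and green sets stand closed under the hood with their marks in line, the wheel is in a stop with an empty pocket at the front, and the job is handed in at about 74 s.

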